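Scrape strap chips out of a packing channel

TASK

Clear the loose steel chips out of the packing channel into its catch tray with the scraper block. The scraper lies flat on the table: first stand it on its blade on the table and let go, then take it again from above by its two broad faces (the channel's walls leave no room for fingers at its ends), set the blade down on the bed behind all the chips and, keeping it pressed to the bed, push every chip off the open mouth, without pushing or lifting chips with the fingers. Leave the scraper standing on its blade on the bed, with all the chips in the tray, and leave the gift box, the tape roll and the mug where they are.

Things in the scene. Friction and masses are not known exactly. Their poses are not given: they have to be found in the camera images.
- scraper: wooden block with a steel blade along one long edge: 64 mm long (y), 24 thick (z 0 to 24), 50 from back (x = -25) to blade edge (x = +25). Starts lying on a broad face on the table; origin: centre of that lower face. +x points to the blade edge, so straight down when it stands on its blade. The steel strip (x = 13 to 25) is 18 mm thick, centred.
- scraper_blade (a point): middle of the scraper's flat blade edge (scraper frame: 25, 0, 12 mm); axes as the scraper's.
- channel: fixed U-channel with aluminium walls and a dark steel bed on a pedestal, origin on the table. It runs along y: flat bed 60 mm above the table from y = -130 (back, open) to +120 mm (mouth, open), 74 mm wide inside (x = -37 to 37) between 6 mm walls that rise 40 mm above the bed. At the start the chips lie between y = -50 and 115 mm.
- tray (a point): centre of the floor of the dark steel catch tray fixed to the channel under its mouth: 150 mm (x) by 140 mm (y) outside, walls 4 mm thick and 45 mm high; the mouth overhangs it by 30 mm. Axes as the channel's.
- chip1: loose flat steel chip (strap offcut), 24 x 16 x 6 mm, lying on the channel's bed. Origin: centre of its underside when lying as made (either face may end up).
- chip2: loose flat steel chip (strap offcut), 22 x 18 x 6 mm, lying on the channel's bed. Origin: centre of its underside when lying as made (either face may end up).
- chip3: loose flat steel chip (strap offcut), 24 x 14 x 6 mm, lying on the channel's bed. Origin: centre of its underside when lying as made (either face may end up).
- chip4: loose flat steel chip (strap offcut), 20 x 18 x 6 mm, lying on the channel's bed. Origin: centre of its underside when lying as made (either face may end up).
- giftbox: bystander: striped gift box 120 x 160 x 35 mm (x, y, z), loose on the table; origin under its centre. Leave alone.
- taperoll: bystander: cardboard tape roll lying flat, 90 mm across, 48 mm high; origin under its centre. Leave alone.
- mug: bystander: white mug 80 mm across, 90 mm high, handle to own +y; origin under its centre. Leave alone.

How it is judged:
On the way, in this order (a step that is already met when the one before it is completed fails the run):
1. the scraper stands upright on its blade on the table (within 10 degrees), let go by the fingers (angle between scraper's own x axis and vertical above 2.97 rad and height (world z) of scraper_blade below 0.008 m and contact force between scraper and the fingers below 0.05 N and linear speed of scraper below 0.03 m/s), for 0.2 s.
2. the held scraper's blade is pressed on the channel's bed (over 0.5 N), in the rear 75 mm of the channel, behind all the chips, which still lie on the bed (angle between scraper's own x axis and vertical above 2.85 rad and x of scraper_blade in the frame of channel between -0.012 and 0.012 m and z of scraper_blade in the frame of channel between 0.052 and 0.066 m and y of scraper_blade in the frame of channel between -0.13 and -0.055 m and contact force between scraper and channel above 0.5 N and contact force between scraper and the fingers above 0.5 N and x of chip1 in the frame of channel between -0.04 and 0.04 m and y of chip1 in the frame of channel between -0.06 and 0.12 m and z of chip1 in the frame of channel between 0.052 and 0.085 m and x of chip2 in the frame of channel between -0.04 and 0.04 m and y of chip2 in the frame of channel between -0.06 and 0.12 m and z of chip2 in the frame of channel between 0.052 and 0.085 m and x of chip3 in the frame of channel between -0.04 and 0.04 m and y of chip3 in the frame of channel between -0.06 and 0.12 m and z of chip3 in the frame of channel between 0.052 and 0.085 m and x of chip4 in the frame of channel between -0.04 and 0.04 m and y of chip4 in the frame of channel between -0.06 and 0.12 m and z of chip4 in the frame of channel between 0.052 and 0.085 m), for 0.1 s.
3. the held scraper has been pushed well along the channel, its blade still pressed on the bed (over 0.5 N) (angle between scraper's own x axis and vertical above 2.85 rad and x of scraper_blade in the frame of channel between -0.012 and 0.012 m and z of scraper_blade in the frame of channel between 0.052 and 0.066 m and y of scraper_blade in the frame of channel between -0.02 and 0.1 m and contact force between scraper and channel above 0.5 N and contact force between scraper and the fingers above 0.5 N), for 0.1 s.
4. every chip is in the catch tray while the scraper is held near the mouth (contact force between scraper and the fingers above 0.5 N and x of scraper_blade in the frame of channel between -0.03 and 0.03 m and y of scraper_blade in the frame of channel above 0.04 m and z of scraper_blade in the frame of channel below 0.12 m and x of chip1 in the frame of channel between -0.073 and 0.073 m and y of chip1 in the frame of channel between 0.088 and 0.232 m and z of each of chip1, chip2, chip3, chip4 in the frame of channel below 0.045 m and x of chip2 in the frame of channel between -0.073 and 0.073 m and y of chip2 in the frame of channel between 0.088 and 0.232 m and x of chip3 in the frame of channel between -0.073 and 0.073 m and y of chip3 in the frame of channel between 0.088 and 0.232 m and x of chip4 in the frame of channel between -0.073 and 0.073 m and y of chip4 in the frame of channel between 0.088 and 0.232 m), for 0.05 s.
At the end, for the whole second after the job is handed in: All four chips rest inside the catch tray, and the scraper stands released and still on its blade (upright within 10 degrees) on the channel's bed, between the walls (angle between scraper's own x axis and vertical above 2.97 rad and x of scraper_blade in the frame of channel between -0.012 and 0.012 m and y of scraper_blade in the frame of channel between -0.13 and 0.12 m and z of scraper_blade in the frame of channel between 0.052 and 0.066 m and linear speed of each of scraper, chip1, chip2, chip3, chip4 below 0.02 m/s and contact force between scraper and the fingers below 0.05 N and x of chip1 in the frame of channel between -0.073 and 0.073 m and y of chip1 in the frame of channel between 0.088 and 0.232 m and z of each of chip1, chip2, chip3, chip4 in the frame of channel below 0.045 m and x of chip2 in the frame of channel between -0.073 and 0.073 m and y of chip2 in the frame of channel between 0.088 and 0.232 m and x of chip3 in the frame of channel between -0.073 and 0.073 m and y of chip3 in the frame of channel between 0.088 and 0.232 m and x of chip4 in the frame of channel between -0.073 and 0.073 m and y of chip4 in the frame of channel between 0.088 and 0.232 m); the robot touches nothing.
It fails at once if a chip is pushed or gripped by the fingers (over 1 N) (contact force between any of chip1, chip2, chip3, chip4 and the fingers above 1 N).
It fails at once if a chip is lifted clear above the channel's walls (height (world z) of any of chip1, chip2, chip3, chip4 above 0.125 m).
It fails at once if the gift box is moved more than 25 mm (distance of giftbox from where it was at the start of the episode above 0.025 m).
It fails at once if the tape roll is moved more than 25 mm (distance of taperoll from where it was at the start of the episode above 0.025 m).
It fails at once if the mug is moved more than 25 mm (distance of mug from where it was at the start of the episode above 0.025 m).
It also fails if it takes over 67 s, if anything falls off the work surface, if the arm or the gripper's body presses on something with over 40 N, if the wrist force passes 120 N, or if a joint passes its speed limit or range.

ROBOT

A 6-joint arm with a two-finger parallel gripper is mounted at the origin on the work surface. World frame = base frame: x ahead of the robot, y to its left, z up, the work surface at z = 0. Lengths are in m, angles in rad, forces in N, time in s.
With the tool pointing down it reaches from about 0.375 to 0.975 m from the base axis. Payload 3.8 kg.
Tool frame: the origin (TCP) lies at the very end of the fingers, on their centre line; the grasp point (between the pads) lies 19 mm behind it; z points along the fingers, y is the line along which they close (so a half turn about z gives the same grasp; the last joint's range is limited). The gripper opens to 85 mm and grips with 20 to 120 N. Pads are 22 mm wide; open, the fingers measure 114 mm over their backs; the gripper's body (76 mm by 85 mm) begins 54 mm behind the grasp point. The pads swing forward as they close: fully open they stand 13 mm farther back than shut.
Start: joints at [1.214, 0.264, 1.604, -0, 1.274, -0.037], TCP at [0.212, 0.641, 0.203] pointing down, gripper open.
Joint ranges: [-2.63, 2.63], [-0.94, 2.18], [0.31, 2.57], [-1.31, 4.45], [0, 2.66], [-2.55, 2.55]. Speed limits (rad/s): [2.57, 2.57, 3.14, 3.14, 3.14, 3.14].

INTERFACE

Orientations are given as a 3x3 rotation matrix whose columns are the frame's x, y, z axes.
In Python, from bench import * gives the robot as it stands.
- The arm moves only by the tool send_rows, never from a script. Its argument "moves" is a list of rows, each an object with "travel": the shift along the world's x, y, z normalised to -1 to 1, where 1 is 20 cm, a list of three; "dr": the turn, a rotation vector about the world's x, y, z normalised to -1 to 1, where 1 is 180 degrees, a list of three; "claw": the opening, from -1 (shut) to 1 (fully open). A call has 1 to 5 rows; each row is the pose to reach, as a shift and turn from the pose commanded when the call began, turning the shorter way round; what a row does not reach only later rows make up. A row lasts 1/10 s, in which the tool goes at most 50 mm and 8.59 degrees, less where a joint would pass 70% of its speed; a pose out of reach is approached as far as the arm can. A call with a number of a shift or a turn outside -1 to 1 is refused whole. A call with a gripper value outside its range is refused whole. The fingers move at their own pace and stop on an object; "grip_force" is the grip in N (left out, the last holds). Time passes only in rows, so rows that repeat a pose let the fingers close. It gives the time, the measured TCP pose, the force, the opening and the grip force at its end, in the units of the state.
- observe(): the state, without advancing time (a new reading comes with each control period).
- read_camera(name): name is "scene" or "side" or "wrist"; returns a dict with "frame" (400x640x3 uint8, blue, green, red), "fov_y" (degrees; the focal length in pixels is half the picture's height over the tangent of half this angle, whatever the lens; pixels are square), "cx", "cy" (the principal point, pixels), "rvec" (rotation vector, rad) and "tvec" (3), from world to camera coordinates, as OpenCV has them. Camera axes: x right, y down, z forward; pixel columns grow to the right and rows downward; lengths in m; the calibration is good to about 2 mm. A picture is of the moment at which its call begins. There is no depth.
- job_done(): hands the job in; it is judged then, once.
Trained networks look in the newest picture that a camera, given by its name, has taken for a name from the list of things; names that differ only in an ending like _2 or _b are one class to them, and where a whole thing is asked for, a point or a joint stands for the part that bears it (a point fixed in the world has none). Each returns a list of dicts, best first, with "conf" (0 to 1); they miss things now and then, are a little off and sometimes report something else, mostly with a low value. They report only what shows in the picture. A call takes as long as a camera call.
- recognise(camera, query): "bbox" ([left, top, width, height] in pixels, round what is visible of it).
- cut_out(camera, query): "region" (400x640 bool, what is visible of it) and "bbox" ([left, top, width, height] in pixels, round what is visible of it).
The state is a dict: "t": time; "qpos": joint angles; "qvel": joint speeds; "effort": joint torques, N m; "ee_pos": TCP position; "ee_rot": TCP orientation; "contact_force": force on the tool from outside, world axes, zero at the start; "torque": the same for the moment, N m; "finger_gap": finger opening in m; "grasp_force": force on a finger pad.
Only numpy, scipy, OpenCV 4.12 (cv2) and the standard library are available. Lean on these libraries where they do the work, as an engineer would, in place of code of your own. Each camera call takes 0.05 s, during which the arm holds its last target. There are 200 camera calls.

## Working session

There is one attempt and no reset: what is moved stays moved. The work goes in short steps, Python scripts to look and compute and a tool call to move; the robot and the scene stay as the last step left them, time stands still between calls to the robot, and variables do not carry over. Pictures are saved under pics/ and viewed, at most 10 in all, crops included, and the job is handed in when it is done.

Besides the shell and the picture viewer there is one more tool, called after "Request:" as name([rows], argument=value, ...), one row to a line, values as JSON. send_rows: Moves the arm, as the interface text tells. Scaled input: -1 to 1 covers 20 cm each way for a shift and 180 degrees each way for a turn. Its arguments: {"type":"object","properties":{"moves":{"type":"array"},"grip_force":{"type":"number"}},"required":["moves"]}

```bash
mkdir -p pics; ls; cat > h.py <<'E'
from bench import *
import numpy as np, cv2
def cam(name):
    c=read_camera(name); H=c["frame"].shape[0]; f=H/2/np.tan(np.radians(c["fov_y"])/2)
    c["K"]=np.array([[f,0,c["cx"]],[0,f,c["cy"]],[0,0,1.]]); c["R"]=cv2.Rodrigues(np.array(c["rvec"],float))[0]; c["t"]=np.array(c["tvec"],float).ravel()
    c["C"]=-c["R"].T@c["t"]; return c
def ray(c,uv): 
    d=c["R"].T@np.linalg.inv(c["K"])@np.array([uv[0],uv[1],1.]); return d/np.linalg.norm(d)
def onz(c,uv,z):
    d=ray(c,uv); return c["C"]+d*(z-c["C"][2])/d[2]
def proj(c,P): 
    q=c["R"]@np.array(P,float)+c["t"]; q=c["K"]@q; return q[:2]/q[2]
def tri(obs):
    A=np.zeros((3,3));b=np.zeros(3);rs=[]
    for c,uv in obs:
        d=ray(c,uv);M=np.eye(3)-np.outer(d,d);A+=M;b+=M@c["C"]
    return np.linalg.solve(A,b)
E
python3 - <<'E'
from h import *
for n in ["scene","side","wrist"]:
    c=cam(n); cv2.imwrite(f"pics/{n}0.png",c["frame"]); print(n,c["C"].round(3),c["K"][0,0].round(1))
    for q in ["scraper","channel","tray","chip1","chip2","chip3","chip4","giftbox","taperoll","mug"]:
        print(q,[(np.round(r["bbox"]).tolist(),round(r["conf"],2)) for r in recognise(n,q)][:5])
s=observe();print(s["t"],s["ee_pos"],s["finger_gap"])
E
```

```text
pics
scene [0.902 0.243 0.787] 378.3
scraper [([267.0, 131.0, 30.0, 27.0], 0.57)]
channel [([339.0, 176.0, 172.0, 179.0], 0.95)]
tray [([345.0, 178.0, 168.0, 176.0], 0.89)]
chip1 [([432.0, 261.0, 16.0, 13.0], 0.6), ([418.0, 249.0, 11.0, 13.0], 0.5), ([405.0, 237.0, 6.0, 10.0], 0.4)]
chip2 [([432.0, 261.0, 16.0, 13.0], 0.6), ([418.0, 249.0, 11.0, 13.0], 0.5), ([405.0, 237.0, 6.0, 10.0], 0.4)]
chip3 [([432.0, 261.0, 16.0, 13.0], 0.6), ([418.0, 249.0, 11.0, 13.0], 0.5), ([405.0, 237.0, 6.0, 10.0], 0.4)]
chip4 [([432.0, 261.0, 16.0, 13.0], 0.6), ([418.0, 249.0, 11.0, 13.0], 0.5), ([405.0, 237.0, 6.0, 10.0], 0.4)]
giftbox [([195.0, 153.0, 79.0, 79.0], 0.94)]
taperoll [([349.0, 135.0, 36.0, 39.0], 0.57)]
mug [([270.0, 251.0, 42.0, 69.0], 0.76)]
side [0.244 0.394 0.661] 361.2
scraper []
channel [([155.0, 212.0, 193.0, 187.0], 0.7)]
tray [([153.0, 208.0, 196.0, 192.0], 0.6)]
chip1 [([269.0, 267.0, 13.0, 17.0], 0.64), ([380.0, 171.0, 35.0, 26.0], 0.55), ([283.0, 257.0, 14.0, 9.0], 0.39)]
chip2 [([269.0, 267.0, 13.0, 17.0], 0.64), ([380.0, 171.0, 35.0, 26.0], 0.55), ([283.0, 257.0, 14.0, 9.0], 0.39)]
chip3 [([269.0, 267.0, 13.0, 17.0], 0.64), ([380.0, 171.0, 35.0, 26.0], 0.55), ([283.0, 257.0, 14.0, 9.0], 0.39)]
chip4 [([269.0, 267.0, 13.0, 17.0], 0.64), ([380.0, 171.0, 35.0, 26.0], 0.55), ([283.0, 257.0, 14.0, 9.0], 0.39)]
giftbox [([302.0, 137.0, 68.0, 50.0], 0.77)]
taperoll [([376.0, 229.0, 49.0, 45.0], 0.56), ([154.0, 211.0, 194.0, 189.0], 0.45)]
mug [([216.0, 170.0, 48.0, 46.0], 0.74)]
wrist [0.138 0.666 0.373] 326.8
scraper []
channel []
tray []
chip1 []
chip2 []
chip3 []
chip4 []
giftbox []
taperoll []
mug []
1.65 [0.21219457 0.64079122 0.20279256] 0.08515297623820756
```

```bash
python3 - <<'E'
import cv2
a=cv2.imread("pics/scene0.png");b=cv2.imread("pics/side0.png")
cv2.imwrite("pics/a1.png",cv2.resize(a[110:370,170:530],None,fx=2.2,fy=2.2,interpolation=cv2.INTER_CUBIC))
cv2.imwrite("pics/b1.png",cv2.resize(b[120:400,120:460],None,fx=2.1,fy=2.1,interpolation=cv2.INTER_CUBIC))
E
```

```text
(no output)
```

View pics/a1.png

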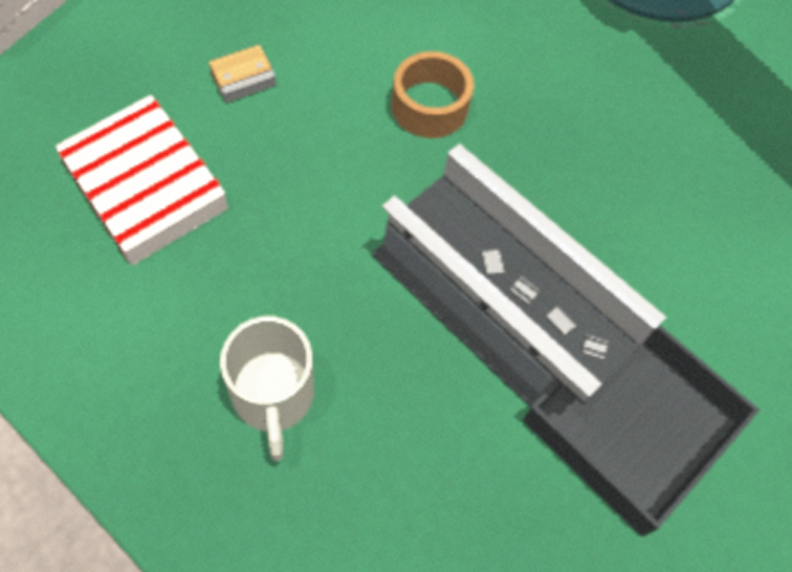

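View pics/b1.png

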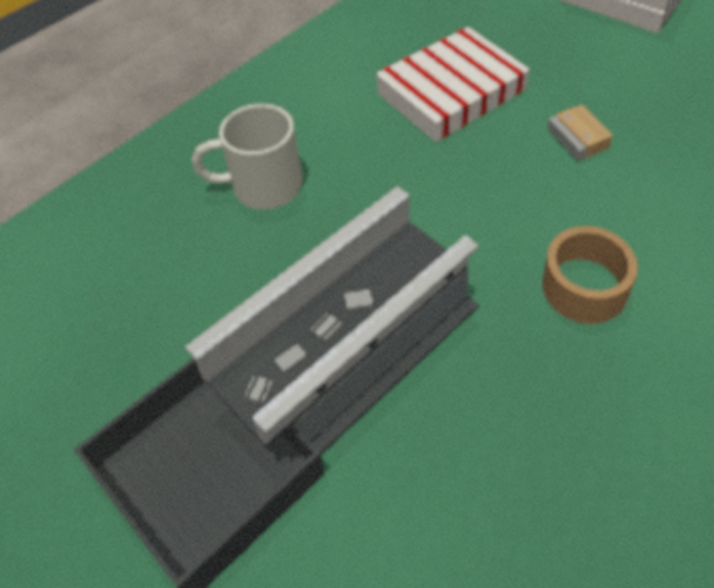

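The scene picture (crop) shows the scraper at about (242,73) with its blade side down in the picture. The channel runs from the upper left (420,180) to its mouth at the lower right (630,360), with four chips around (493–596, 262–346). In the side picture the scraper is at (580,132), blade to the left. Next I fit the poses.

```bash
cat > fit.py <<'E'
from h import *
from scipy.optimize import least_squares, minimize
def box(x0,x1,y0,y1,z0,z1): return np.array([[x,y,z] for x in(x0,x1) for y in(y0,y1) for z in(z0,z1)])*1e-3
def T(p,P):
    c,s=np.cos(p[2]),np.sin(p[2]); return P@np.array([[c,-s,0],[s,c,0],[0,0,1]]).T+[p[0],p[1],0]
def hullmask(c,parts,shape=(400,640)):
    m=np.zeros(shape,np.uint8)
    for P in parts:
        uv=np.array([proj(c,q) for q in P]); h=cv2.convexHull(((uv)*16).astype(np.int32).reshape(-1,1,2)); cv2.fillConvexPoly(m,h,1,shift=4)
    return m>0
def nongreen(c,bb,pad=6):
    l,t,w,h=[int(v) for v in bb]; hsv=cv2.cvtColor(c["frame"],cv2.COLOR_BGR2HSV)
    ng=~((hsv[...,0]>60)&(hsv[...,0]<90)&(hsv[...,1]>80)); m=np.zeros(ng.shape,bool); sl=np.s_[max(t-pad,0):t+h+pad,max(l-pad,0):l+w+pad]; m[sl]=ng[sl]; return m
E
python3 - <<'E'
from fit import *
S=cam("scene");D=cam("side")
a=lambda u,v:(170+u/2.2,110+v/2.2); b=lambda u,v:(120+u/2.1,120+v/2.1)
# channel points: (local mm), cam, uv
obs=[((-43,120,100),S,a(665,319)),((43,120,100),S,a(588,397)),((37,120,100),S,a(602,383)),((43,-130,100),S,a(384,206)),((-43,-130,100),S,a(458,146)),
((-75,230,45),S,a(757,408)),((75,230,45),S,a(650,533)),((75,90,45),S,a(525,410)),
((75,90,45),D,b(78,450)),((43,120,100),D,b(188,348)),((43,-130,100),D,b(400,188)),((-37,120,100),D,b(253,414)),((-43,120,100),D,b(265,435)),((-43,-130,100),D,b(477,243)),((-75,90,45),D,b(325,458))]
def res(p): return np.concatenate([proj(c,T(p,np.array([l])/1e3)[0])-np.array(uv) for l,c,uv in obs])
best=None
for y in np.arange(0,6.28,.8):
    r=least_squares(res,[.5,.4,y],loss="soft_l1")
    if best is None or r.cost<best.cost:best=r
print("channel",best.x.round(4),res(best.x).reshape(-1,2).round(1).tolist()); ch=best.x
# scraper
parts=[box(-25,13,-32,32,0,24),box(13,25,-32,32,3,21)]
ms=[(S,nongreen(S,[267,131,30,27])),(D,nongreen(D,[380,171,35,26]))]
for c,m in ms:
    v,u=np.nonzero(m);print(m.sum(),u.mean(),v.mean())
p0=tri([(c,(np.nonzero(m)[1].mean(),np.nonzero(m)[0].mean())) for c,m in ms]);print("tri",p0)
def iou(p):
    s=0
    for c,m in ms:
        h=cv2.GaussianBlur(hullmask(c,[T(p,q) for q in parts]).astype(np.float32),(0,0),1);g=cv2.GaussianBlur(m.astype(np.float32),(0,0),1); s+=((h-g)**2).sum()
    return s
R=[]
for y in np.arange(-3,3.2,.2):
    r=minimize(iou,[p0[0],p0[1],y],method="Nelder-Mead",options=dict(initial_simplex=[[p0[0]+.01,p0[1],y],[p0[0]-.01,p0[1]+.01,y],[p0[0],p0[1],y+.2],[p0[0],p0[1]-.01,y-.2]])); R.append((r.fun,*r.x.round(4)))
for r in sorted(R)[:6]:print(r)
# blade direction check: expected pixel of blade middle
for n,c,q in(("mug",S,0),):pass
for lab,uS,uD in[("chips",None,None)]:
    for uv in[(493,262),(525,290),(561,321),(596,346)]:
        P=onz(S,a(*uv),.066);d=P-[ch[0],ch[1],0];k=np.cos(ch[2]),np.sin(ch[2]);print("chip",P.round(3),(np.array([k[0]*d[0]+k[1]*d[1],-k[1]*d[0]+k[0]*d[1]])*1e3).round(0))
for n,uS,uD,z in[("mug",a(267,360),b(258,130),.09),("tape",a(433,80),b(590,260),.048),("gift",a(140,168),b(453,68),.035)]:
    print(n,onz(S,uS,z).round(3),onz(D,uD,z).round(3))
E
```

```text
channel [ 0.5366  0.1413 -0.0945] [[-3.4, 2.0], [3.4, -4.2], [-0.9, 0.0], [2.0, -3.1], [-3.3, 1.3], [1.2, 0.5], [3.6, -2.1], [2.3, -1.8], [63.2, -52.2], [1.2, 1.9], [1.1, 0.9], [-1.2, 0.6], [-4.6, -7.0], [-4.5, -2.8], [-3.1, -3.6]]
552 279.71557971014494 142.7355072463768
570 395.9456140350877 182.44210526315788
tri [ 0.50761049 -0.26582136  0.01174236]
(np.float64(3.128845691680908), np.float64(0.5081), np.float64(-0.2648), np.float64(1.1519))
(np.float64(3.220463752746582), np.float64(0.5081), np.float64(-0.2646), np.float64(1.1555))
(np.float64(3.2950077056884766), np.float64(0.5082), np.float64(-0.2646), np.float64(1.1493))
(np.float64(3.555201530456543), np.float64(0.5084), np.float64(-0.2646), np.float64(1.1336))
(np.float64(3.613354444503784), np.float64(0.508), np.float64(-0.2644), np.float64(1.1479))
(np.float64(3.6674489974975586), np.float64(0.5083), np.float64(-0.2647), np.float64(1.134))
chip [0.537 0.116 0.066] [  2. -25.]
chip [0.54  0.156 0.066] [ 2. 15.]
chip [0.543 0.199 0.066] [ 1. 58.]
chip [0.542 0.236 0.066] [-3. 95.]
mug [0.758 0.032 0.09 ] [0.751 0.03  0.09 ]
tape [ 0.389 -0.074  0.048] [ 0.39  -0.072  0.048]
gift [ 0.685 -0.237  0.035] [ 0.687 -0.243  0.035]
```

```bash
cat >> h.py <<'E'
from scipy.spatial.transform import Rotation as Ro
def go(pos,R=None):
    s=observe();d=np.array(pos)-s["ee_pos"];w=np.zeros(3)
    if R is not None: w=Ro.from_matrix(np.array(R)@np.array(s["ee_rot"]).T).as_rotvec()
    return "travel",(d/.2).round(4).tolist(),"dr",(w/np.pi).round(4).tolist(),"deg",round(float(np.degrees(np.linalg.norm(w))),1)
def tool(z,y):
    z=np.array(z,float)/np.linalg.norm(z);y=np.array(y,float);y-=z*(y@z);y/=np.linalg.norm(y);return np.c_[np.cross(y,z),y,z]
E
python3 - <<'E'
from fit import *
S=cam("scene");D=cam("side")
a=lambda u,v:(170+u/2.2,110+v/2.2); b=lambda u,v:(120+u/2.1,120+v/2.1)
obs=[((-43,120,100),S,a(665,319)),((43,120,100),S,a(588,397)),((37,120,100),S,a(602,383)),((43,-130,100),S,a(384,206)),((-43,-130,100),S,a(458,146)),
((-75,230,45),S,a(757,408)),((75,230,45),S,a(650,533)),((75,90,45),S,a(525,410)),
((75,230,45),D,b(78,450)),((43,120,100),D,b(188,348)),((43,-130,100),D,b(400,188)),((-43,120,100),D,b(253,414)),((-43,-130,100),D,b(477,243)),((-75,90,45),D,b(325,458))]
def res(p): return np.concatenate([proj(c,T(p,np.array([l])/1e3)[0])-np.array(uv) for l,c,uv in obs])
best=least_squares(res,[.53,.14,0],loss="soft_l1")
print("channel",best.x.round(4),res(best.x).reshape(-1,2).round(1).tolist()); ch=best.x
sc=[.5081,-.2648,1.152]
for c,n in((S,"scene"),(D,"side")): print(n,"blade",proj(c,T(sc,np.array([[.025,0,.012]]))[0]).round(1),"back",proj(c,T(sc,np.array([[-.025,0,.012]]))[0]).round(1))
print("gift corners",[onz(S,a(*u),.035).round(3)[:2].tolist() for u in[(57,148),(155,97),(227,195),(127,245)]])
s=observe();print(np.round(s["ee_rot"],3).tolist())
d=np.array([np.cos(sc[2]),np.sin(sc[2]),0]);y=np.array([-d[1],d[0],0])
for sg in(1,-1):
    Rt=tool(d-np.array([0,0,1]),sg*y); print(go([.44,.30,.25],Rt))
E
```

```text
channel [ 0.5379  0.1403 -0.1   ] [[-4.3, 2.4], [2.2, -3.9], [-2.1, 0.3], [1.4, -3.2], [-3.8, 1.3], [0.2, 1.2], [2.1, -1.7], [1.2, -1.6], [-3.6, -2.6], [1.1, 0.8], [1.2, 0.5], [0.6, 1.9], [-4.6, -3.2], [-3.6, -4.6]]
scene blade [283.2 149.9] back [276.5 136.2]
side blade [387.7 185.6] back [403.4 179.4]
gift corners [[0.729, -0.325], [0.61, -0.298], [0.646, -0.144], [0.756, -0.176]]
[[-0.949, 0.314, -0.0], [0.314, 0.949, 0.0], [0.0, -0.0, -1.0]]
('travel', [1.139, -1.7039, 0.2361], 'dr', [0.1103, -0.2497, 0.4423], 'deg', 93.6)
('travel', [1.139, -1.7039, 0.2361], 'dr', [0.2562, 0.1132, -0.5012], 'deg', 103.3)
```

Request:
send_rows([
  {"travel": [0.65, -0.95, 0.23], "dr": [0.0854, 0.0377, -0.1671], "claw": 1},
  {"travel": [0.65, -0.95, 0.23], "dr": [0.0854, 0.0377, -0.1671], "claw": 1},
  {"travel": [0.65, -0.95, 0.23], "dr": [0.0854, 0.0377, -0.1671], "claw": 1},
  {"travel": [0.65, -0.95, 0.23], "dr": [0.0854, 0.0377, -0.1671], "claw": 1},
  {"travel": [0.65, -0.95, 0.23], "dr": [0.0854, 0.0377, -0.1671], "claw": 1},
])

```text
t: 2.35
ee_pos: [0.3429, 0.4469, 0.2488]
ee_rot: [[-0.652, 0.757, -0.042], [0.719, 0.635, 0.283], [0.241, 0.155, -0.958]]
contact_force: [0.6, -0.4, -0.0]
finger_gap: 0.0857
grasp_force: 0.0
```

Request:
send_rows([
  {"travel": [0.55, -1, 0], "dr": [0.0854, 0.0377, -0.1671], "claw": 1},
  {"travel": [0.55, -1, 0], "dr": [0.0854, 0.0377, -0.1671], "claw": 1},
  {"travel": [0.55, -1, 0], "dr": [0.0854, 0.0377, -0.1671], "claw": 1},
  {"travel": [0.55, -1, 0], "dr": [0.0854, 0.0377, -0.1671], "claw": 1},
  {"travel": [0.55, -1, 0], "dr": [0.0854, 0.0377, -0.1671], "claw": 1},
])

```text
t: 2.85
ee_pos: [0.4525, 0.2464, 0.2477]
ee_rot: [[-0.182, 0.981, 0.069], [0.842, 0.119, 0.526], [0.508, 0.153, -0.848]]
contact_force: [-0.0, -0.3, -0.5]
finger_gap: 0.0853
grasp_force: 0.0
```

Request:
send_rows([
  {"travel": [0.1, -1, 0], "dr": [0.0854, 0.0377, -0.1671], "claw": 1},
  {"travel": [0.1, -1, 0], "dr": [0.0854, 0.0377, -0.1671], "claw": 1},
  {"travel": [0.1, -1, 0], "dr": [0.0854, 0.0377, -0.1671], "claw": 1},
  {"travel": [0.1, -1, 0], "dr": [0.0854, 0.0377, -0.1671], "claw": 1},
  {"travel": [0.1, -1, 0], "dr": [0.0854, 0.0377, -0.1671], "claw": 1},
])

```text
t: 3.35
ee_pos: [0.4727, 0.0431, 0.2475]
ee_rot: [[0.299, 0.907, 0.297], [0.642, -0.421, 0.641], [0.706, -0.001, -0.708]]
contact_force: [0.4, 0.0, 0.1]
finger_gap: 0.0856
grasp_force: 0.0
```

Request:
send_rows([
  {"travel": [0, -1, 0], "dr": [0, 0, 0], "claw": 1},
  {"travel": [0, -1, 0], "dr": [0, 0, 0], "claw": 1},
  {"travel": [0, -1, 0], "dr": [0, 0, 0], "claw": 1},
  {"travel": [0, -1, 0], "dr": [0, 0, 0], "claw": 1},
  {"travel": [0, -1, 0], "dr": [0, 0, 0], "claw": 1},
])

```text
t: 3.85
ee_pos: [0.4735, -0.1545, 0.2484]
ee_rot: [[0.29, 0.912, 0.291], [0.647, -0.411, 0.642], [0.705, 0.002, -0.709]]
contact_force: [-0.2, 0.4, -0.3]
finger_gap: 0.0855
grasp_force: 0.0
```

```bash
python3 - <<'E'
from fit import *
sc=np.array([.5081,-.2648,1.152]);d=np.array([np.cos(sc[2]),np.sin(sc[2]),0]);y=np.array([-d[1],d[0],0]);t=(d-[0,0,1])/2**.5
g=np.r_[sc[:2],0]+d*.008+[0,0,.010]
print(g,t.round(4),observe()["qpos"].round(2)); print(go(g-t*.09,tool(t,-y)))
c=cam("scene");print(c.keys(),[ (k,c[k]) for k in c if 'dist' in k])
E
```

```text
[ 0.51135329 -0.25749137  0.01      ] [ 0.2876  0.646  -0.7071] [-0.87  0.06  1.97  0.69  1.54 -0.63]
('travel', [0.0598, -0.8058, -0.8736], 'dr', [0.001, 0.0001, 0.0014], 'deg', 0.3)
dict_keys(['frame', 'fov_y', 'cx', 'cy', 'rvec', 'tvec', 'K', 'R', 't', 'C']) []
```

Request:
send_rows([
  {"travel": [0.06, -0.806, -0.6], "dr": [0, 0, 0], "claw": 1},
  {"travel": [0.06, -0.806, -0.6], "dr": [0, 0, 0], "claw": 1},
  {"travel": [0.06, -0.806, -0.6], "dr": [0, 0, 0], "claw": 1},
  {"travel": [0.06, -0.806, -0.6], "dr": [0, 0, 0], "claw": 1},
  {"travel": [0.06, -0.806, -0.6], "dr": [0, 0, 0], "claw": 1},
])

```text
t: 4.4
ee_pos: [0.4834, -0.3105, 0.1225]
ee_rot: [[0.292, 0.913, 0.284], [0.642, -0.408, 0.649], [0.709, -0.008, -0.706]]
contact_force: [-0.0, 0.1, -0.6]
finger_gap: 0.0852
grasp_force: 0.0
```

```bash
python3 - <<'E'
from fit import *
sc=[.5081,-.2648,1.152]
c=cam("wrist"); f=c["frame"].copy(); 
print([(r["bbox"],r["conf"]) for r in recognise("wrist","scraper")])
for q in [box(-25,25,-32,32,0,0)[::2],box(-25,25,-32,32,24,24)[::2]]:
    for P in T(sc,q):
        u=proj(c,P);print(u.round(0));cv2.circle(f,tuple(int(v) for v in u),2,(0,0,255),-1)
cv2.imwrite("pics/w1.png",f)
E
```

```text
[([286.0, 205.3, 70.2, 59.9], 0.77)]
[356. 265.]
[287. 265.]
[353. 216.]
[289. 217.]
[358. 256.]
[285. 257.]
[355. 205.]
[287. 206.]
```

View pics/w1.png

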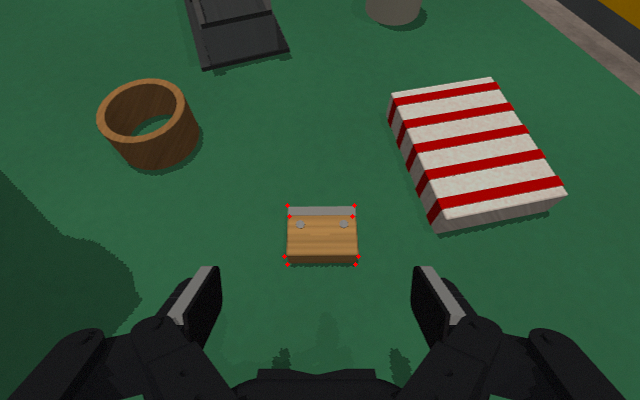

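The wrist picture shows the scraper at (286–356, 205–265), blade up in the picture. It sits square between the fingers, and my projected corners match it to about 1–2 px.

Request:
send_rows([
  {"travel": [0.1, 0.19, -0.4], "dr": [0, 0, 0], "claw": 1},
  {"travel": [0.1, 0.19, -0.4], "dr": [0, 0, 0], "claw": 1},
  {"travel": [0.14, 0.265, -0.53], "dr": [0, 0, 0], "claw": 1},
  {"travel": [0.14, 0.265, -0.55], "dr": [0, 0, 0], "claw": 1},
  {"travel": [0.14, 0.265, -0.56], "dr": [0, 0, 0], "claw": 1},
], grip_force=60)

```text
t: 5.0
ee_pos: [0.5128, -0.256, 0.0186]
ee_rot: [[0.285, 0.914, 0.287], [0.647, -0.405, 0.646], [0.707, 0.002, -0.707]]
contact_force: [-1.2, -0.9, -0.0]
finger_gap: 0.0856
grasp_force: 0.0
```

Request:
send_rows([
  {"travel": [0, 0, 0], "dr": [0, 0, 0], "claw": -1},
  {"travel": [0, 0, 0], "dr": [0, 0, 0], "claw": -1},
  {"travel": [0, 0, 0], "dr": [0, 0, 0], "claw": -1},
  {"travel": [0, 0, 0], "dr": [0, 0, 0], "claw": -1},
  {"travel": [0, 0, 0], "dr": [0, 0, 0], "claw": -1},
], grip_force=60)

```text
t: 5.5
ee_pos: [0.5123, -0.258, 0.0172]
ee_rot: [[0.288, 0.913, 0.289], [0.646, -0.408, 0.645], [0.707, 0.001, -0.707]]
contact_force: [-0.3, -0.0, -0.0]
finger_gap: 0.0124
grasp_force: 0.0
```

```bash
python3 - <<'E'
from fit import *
s=observe();print(s["t"],s["qpos"].round(3),s["ee_pos"],s["finger_gap"],s["grasp_force"],s["contact_force"])
c=cam("wrist"); cv2.imwrite("pics/w2.png",c["frame"]); print([(r["bbox"],r["conf"]) for r in recognise("wrist","scraper")])
E
```

```text
5.5 [-0.931  0.521  1.863  0.697  1.29  -0.899] [ 0.51226078 -0.25801929  0.01717895] 0.01236545786846351 0.0 [-0.2650494  -0.01193169 -0.00167372]
[([253.1, 210.9, 126.0, 95.5], 0.72)]
```

View pics/w2.png

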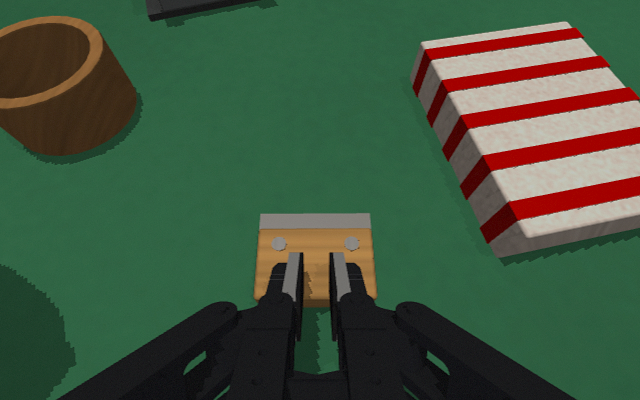

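The fingers shut above the block: (253–379, 211–306) shows the block undisturbed under them. Open fingers sit farther back than I allowed for. I'll open, back off, check the block and go lower.

Request:
send_rows([
  {"travel": [0, 0, 0.02], "dr": [0, 0, 0], "claw": 1},
  {"travel": [0, 0, 0.05], "dr": [0, 0, 0], "claw": 1},
  {"travel": [0, 0, 0.05], "dr": [0, 0, 0], "claw": 1},
  {"travel": [-0.12, -0.26, 0.33], "dr": [0, 0, 0], "claw": 1},
  {"travel": [-0.12, -0.26, 0.33], "dr": [0, 0, 0], "claw": 1},
])

```text
t: 6.1
ee_pos: [0.4881, -0.3105, 0.0842]
ee_rot: [[0.287, 0.914, 0.288], [0.647, -0.407, 0.645], [0.707, 0.001, -0.708]]
contact_force: [0.1, -0.8, 1.0]
finger_gap: 0.0727
grasp_force: 0.0
```

Request:
send_rows([
  {"travel": [0, 0, 0], "dr": [0, 0, 0], "claw": 1},
  {"travel": [0, 0, 0], "dr": [0, 0, 0], "claw": 1},
])

```text
t: 6.3
ee_pos: [0.4883, -0.31, 0.0831]
ee_rot: [[0.288, 0.913, 0.289], [0.647, -0.408, 0.645], [0.706, 0.001, -0.708]]
contact_force: [-0.0, 0.6, 0.0]
finger_gap: 0.0852
grasp_force: 0.0
```

```bash
python3 - <<'E'
from fit import *
c=cam("wrist"); r=recognise("wrist","scraper");print([(q["bbox"],q["conf"]) for q in r])
bb=r[0]["bbox"]; m=nongreen(c,bb,8)
hsv=cv2.cvtColor(c["frame"],cv2.COLOR_BGR2HSV)
parts=[box(-25,13,-32,32,0,24),box(13,25,-32,32,3,21)]
g=cv2.GaussianBlur(m.astype(np.float32),(0,0),1)
f=lambda p:((cv2.GaussianBlur(hullmask(c,[T(p,q) for q in parts]).astype(np.float32),(0,0),1)-g)**2).sum()
p0=np.array([.5081,-.2648,1.152]);r=minimize(f,p0,method="Nelder-Mead",options=dict(initial_simplex=[p0+[.01,0,.1],p0+[-.01,.01,-.1],p0+[0,-.01,.05],p0+[0.005,.003,-.05]]))
print(m.sum(),f(p0),r.x.round(4),r.fun); s=observe();print(s["t"],s["ee_pos"])
cv2.imwrite("pics/w3.png",c["frame"])
E
```

```text
[([274.7, 186.7, 82.8, 65.9], 0.95)]
5118 198.5605 [ 0.5092 -0.263   1.1483] 39.84161376953125
6.4 [ 0.48771015 -0.3078749   0.08167064]
```

Request:
send_rows([
  {"travel": [0.09, 0.2, -0.2], "dr": [0, 0, 0], "claw": 1},
  {"travel": [0.1345, 0.296, -0.3], "dr": [0, 0, 0], "claw": 1},
  {"travel": [0.1345, 0.296, -0.36], "dr": [0, 0, 0], "claw": 1},
  {"travel": [0.1345, 0.296, -0.385], "dr": [0, 0, 0], "claw": 1},
  {"travel": [0.1345, 0.296, -0.385], "dr": [0, 0, 0], "claw": 1},
], grip_force=60)

```text
t: 6.9
ee_pos: [0.5147, -0.2497, 0.0048]
ee_rot: [[0.288, 0.914, 0.287], [0.645, -0.407, 0.647], [0.708, -0.002, -0.707]]
contact_force: [-0.5, 0.0, -0.4]
finger_gap: 0.0854
grasp_force: 0.0
```

Request:
send_rows([
  {"travel": [0, 0, 0], "dr": [0, 0, 0], "claw": -1},
  {"travel": [0, 0, 0], "dr": [0, 0, 0], "claw": -1},
  {"travel": [0, 0, 0], "dr": [0, 0, 0], "claw": -1},
  {"travel": [0, 0, 0], "dr": [0, 0, 0], "claw": -1},
], grip_force=60)

```text
t: 7.3
ee_pos: [0.5161, -0.2515, 0.0093]
ee_rot: [[0.285, 0.913, 0.29], [0.646, -0.407, 0.646], [0.708, 0.003, -0.706]]
contact_force: [-3.7, -1.4, 14.2]
finger_gap: 0.0284
grasp_force: 6.8
```

```bash
python3 - <<'E'
from fit import *
s=observe();print(s["t"],s["ee_pos"],s["finger_gap"],s["grasp_force"],s["contact_force"])
c=cam("wrist");d=cam("side");e=cam("scene")
W=c["frame"][120:370,180:480]
u=proj(d,[.51,-.26,.02]).astype(int);D=d["frame"][max(u[1]-60,0):u[1]+60,u[0]-70:u[0]+70]
v=proj(e,[.51,-.26,.02]).astype(int);E=e["frame"][max(v[1]-60,0):v[1]+60,v[0]-70:v[0]+70]
im=np.vstack([cv2.resize(W,(700,300))[:, :],np.hstack([cv2.resize(D,(350,300),interpolation=2),cv2.resize(E,(350,300),interpolation=2)])])
cv2.imwrite("pics/m1.png",im)
E
```

```text
7.3 [ 0.51605971 -0.25153129  0.00925057] 0.028438425003457373 6.793665778823197 [-3.68614756 -1.355346   14.24690161]
```

View pics/m1.png

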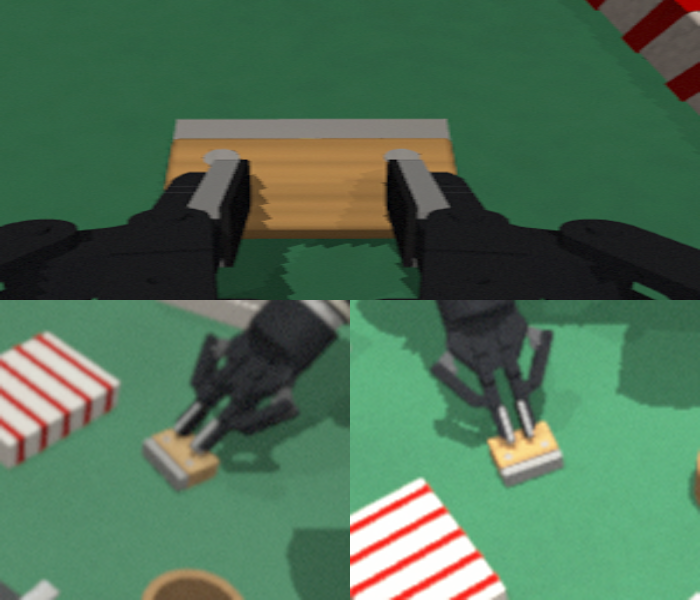

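```bash
python3 - <<'E'
from fit import *
s=observe();c=cam("wrist");R=np.array(s["ee_rot"]);p=np.array(s["ee_pos"])
print("t",s["t"])
for k in range(0,45,5):
    print(k,proj(c,p-R[:,2]*k/1e3).round(1),(p-R[:,2]*k/1e3).round(4), [proj(c,p-R[:,2]*k/1e3+R[:,1]*y).round(1).tolist() for y in(-.014,.014)])
print(R.T@(c["C"]-p), (R.T@c["R"].T).round(3))
# block again
r=recognise("wrist","scraper");print(r[0]["bbox"])
for P in T([.5092,-.263,1.148],box(-25,25,-32,32,24,24)[::2]):print(proj(c,P).round(0))
E
```

```text
t 7.45
0 [316.6 245. ] [ 0.5166 -0.2517  0.0097] [[291.9, 245.0], [341.3, 245.0]]
5 [316.6 248.8] [ 0.5151 -0.255   0.0132] [[291.3, 248.8], [341.9, 248.7]]
10 [316.7 252.7] [ 0.5136 -0.2582  0.0167] [[290.7, 252.7], [342.7, 252.7]]
15 [316.7 256.9] [ 0.5122 -0.2614  0.0203] [[290.0, 256.9], [343.4, 256.8]]
20 [316.8 261.3] [ 0.5107 -0.2647  0.0238] [[289.3, 261.3], [344.2, 261.3]]
25 [316.8 266. ] [ 0.5093 -0.2679  0.0273] [[288.5, 266.0], [345.1, 265.9]]
30 [316.8 270.9] [ 0.5078 -0.2711  0.0308] [[287.7, 271.0], [346.0, 270.9]]
35 [316.9 276.2] [ 0.5064 -0.2743  0.0344] [[286.8, 276.2], [346.9, 276.2]]
40 [316.9 281.8] [ 0.5049 -0.2776  0.0379] [[285.9, 281.9], [348.0, 281.8]]
[ 0.07699512 -0.00063485 -0.1702187 ] [[-0.001 -0.953 -0.302]
 [ 1.    -0.001  0.002]
 [-0.002 -0.302  0.953]]
[249.5, 218.6, 132.1, 100.2]
[380. 310.]
[245. 310.]
[372. 216.]
[254. 215.]
```

The picture shows both fingertips resting on the block's top, and the block still in place. From the projection the tips lie about 30 mm behind the reported TCP (about 41 mm when open), which agrees with touching the block at 24 mm. So I must command deeper, and I'll watch the force as I go.

Request:
send_rows([
  {"travel": [0, 0, 0.06], "dr": [0, 0, 0], "claw": 1},
  {"travel": [0, 0, 0.1], "dr": [0, 0, 0], "claw": 1},
  {"travel": [0.043, 0.0945, 0.1], "dr": [0, 0, 0], "claw": 1},
  {"travel": [0.043, 0.0945, 0.1], "dr": [0, 0, 0], "claw": 1},
  {"travel": [0.043, 0.0945, 0.1], "dr": [0, 0, 0], "claw": 1},
])

```text
t: 8.05
ee_pos: [0.5235, -0.2302, 0.0256]
ee_rot: [[0.287, 0.914, 0.287], [0.646, -0.406, 0.646], [0.707, -0.001, -0.707]]
contact_force: [-0.4, 0.7, -0.1]
finger_gap: 0.0721
grasp_force: 0.0
```

Request:
send_rows([
  {"travel": [0, 0, 0], "dr": [0, 0, 0], "claw": 1},
  {"travel": [0, 0, -0.05], "dr": [0, 0, 0], "claw": 1},
  {"travel": [0, 0, -0.1], "dr": [0, 0, 0], "claw": 1},
  {"travel": [0, 0, -0.14], "dr": [0, 0, 0], "claw": 1},
  {"travel": [0, 0, -0.15], "dr": [0, 0, 0], "claw": 1},
])

```text
t: 8.55
ee_pos: [0.5227, -0.2305, -0.0061]
ee_rot: [[0.289, 0.913, 0.286], [0.644, -0.407, 0.647], [0.708, -0.003, -0.706]]
contact_force: [-0.4, 0.2, 0.1]
finger_gap: 0.0852
grasp_force: 0.0
```

Request:
send_rows([
  {"travel": [0, 0, -0.02], "dr": [0, 0, 0], "claw": 1},
  {"travel": [0, 0, -0.035], "dr": [0, 0, 0], "claw": 1},
  {"travel": [0, 0, -0.04], "dr": [0, 0, 0], "claw": 1},
])

```text
t: 8.85
ee_pos: [0.5236, -0.2313, -0.0125]
ee_rot: [[0.288, 0.913, 0.288], [0.646, -0.407, 0.646], [0.707, -0.0, -0.707]]
contact_force: [-0.3, -0.3, -0.0]
finger_gap: 0.0853
grasp_force: 0.0
```

Request:
send_rows([
  {"travel": [0, 0, -0.01], "dr": [0, 0, 0], "claw": -1},
  {"travel": [0, 0, -0.01], "dr": [0, 0, 0], "claw": -1},
  {"travel": [0, 0, -0.01], "dr": [0, 0, 0], "claw": -1},
  {"travel": [0, 0, -0.01], "dr": [0, 0, 0], "claw": -1},
], grip_force=60)

```text
t: 9.25
ee_pos: [0.5239, -0.2317, -0.0141]
ee_rot: [[0.288, 0.913, 0.288], [0.647, -0.407, 0.645], [0.707, 0.001, -0.708]]
contact_force: [-0.1, -1.1, -0.4]
finger_gap: 0.0628
grasp_force: 66.0
```

Gripped at 62.8 mm with 66 N. Next I lift and turn 90° about the block's long axis.

Request:
send_rows([
  {"travel": [0, 0, 0.2], "dr": [0, 0, 0], "claw": -1},
  {"travel": [0, 0, 0.4], "dr": [0, 0, 0], "claw": -1},
  {"travel": [0, 0, 0.4], "dr": [0, 0, 0], "claw": -1},
])

```text
t: 9.55
ee_pos: [0.5266, -0.234, 0.0709]
ee_rot: [[0.283, 0.913, 0.293], [0.65, -0.407, 0.641], [0.705, 0.009, -0.709]]
contact_force: [0.5, 0.2, -1.3]
finger_gap: 0.0628
grasp_force: 66.4
```

Request:
send_rows([
  {"travel": [-0.11, -0.1, 0], "dr": [-0.152, 0.0683, 0], "claw": -1},
  {"travel": [-0.11, -0.1, 0], "dr": [-0.152, 0.0683, 0], "claw": -1},
  {"travel": [-0.11, -0.1, 0], "dr": [-0.152, 0.0683, 0], "claw": -1},
  {"travel": [-0.11, -0.1, 0], "dr": [-0.152, 0.0683, 0], "claw": -1},
  {"travel": [-0.11, -0.1, 0], "dr": [-0.152, 0.0683, 0], "claw": -1},
])

```text
t: 10.05
ee_pos: [0.5025, -0.2491, 0.0666]
ee_rot: [[0.39, 0.915, 0.104], [0.884, -0.403, 0.236], [0.258, 0.0, -0.966]]
contact_force: [0.5, -0.2, -1.1]
finger_gap: 0.063
grasp_force: 66.3
```

Request:
send_rows([
  {"travel": [-0.11, -0.115, 0], "dr": [-0.152, 0.0683, 0], "claw": -1},
  {"travel": [-0.11, -0.115, 0], "dr": [-0.152, 0.0683, 0], "claw": -1},
  {"travel": [-0.11, -0.115, 0], "dr": [-0.152, 0.0683, 0], "claw": -1},
  {"travel": [-0.11, -0.115, 0], "dr": [-0.152, 0.0683, 0], "claw": -1},
  {"travel": [-0.11, -0.115, 0], "dr": [-0.152, 0.0683, 0], "claw": -1},
])

```text
t: 10.55
ee_pos: [0.4787, -0.272, 0.0635]
ee_rot: [[0.39, 0.914, -0.112], [0.884, -0.405, -0.233], [-0.258, -0.008, -0.966]]
contact_force: [-0.2, 0.3, -1.8]
finger_gap: 0.0626
grasp_force: 66.4
```

Request:
send_rows([
  {"travel": [0, 0, 0], "dr": [-0.152, 0.0683, 0], "claw": -1},
  {"travel": [0, 0, 0], "dr": [-0.152, 0.0683, 0], "claw": -1},
  {"travel": [0, 0, 0], "dr": [-0.152, 0.0683, 0], "claw": -1},
  {"travel": [0, 0, 0], "dr": [-0.152, 0.0683, 0], "claw": -1},
  {"travel": [0, 0, 0], "dr": [-0.152, 0.0683, 0], "claw": -1},
])

```text
t: 11.05
ee_pos: [0.4775, -0.2732, 0.062]
ee_rot: [[0.282, 0.912, -0.298], [0.649, -0.41, -0.641], [-0.707, -0.012, -0.707]]
contact_force: [-0.3, -0.5, -1.5]
finger_gap: 0.0627
grasp_force: 66.4
```

```bash
python3 - <<'E'
from fit import *
s=observe();print(s["t"],s["qpos"].round(2),s["ee_pos"],s["finger_gap"],s["grasp_force"],s["contact_force"]); print(np.round(s["ee_rot"],3).tolist())
W=cam("wrist");d=cam("side");e=cam("scene");p=s["ee_pos"]+[0.01,.025,.03]
for c,n in((W,"wrist"),(d,"side"),(e,"scene")): print(n,[(np.round(r["bbox"]),r["conf"]) for r in recognise(n,"scraper")])
def crop(c,h=60,w=70):
    u=proj(c,p).astype(int);u=[np.clip(u[0],w,640-w),np.clip(u[1],h,400-h)];print(u);return cv2.resize(c["frame"][u[1]-h:u[1]+h,u[0]-w:u[0]+w],(390,300),interpolation=2)
cv2.imwrite("pics/m2.png",np.vstack([np.hstack([crop(d),crop(e)]),cv2.resize(W["frame"][100:400,100:540],(780,300))]))
E
```

```text
11.05 [-0.1   0.38  1.97 -0.79  1.23  0.76] [ 0.47752397 -0.27324344  0.06200174] 0.06273857993494504 66.41421806998551 [-0.27384535 -0.48757081 -1.45128579]
[[0.282, 0.912, -0.298], [0.649, -0.41, -0.641], [-0.707, -0.012, -0.707]]
wrist [(array([234., 240., 163., 119.]), 0.94)]
side [(array([398., 148.,  23.,  21.]), 0.67)]
scene [(array([272., 105.,  12.,  16.]), 0.52)]
[np.int64(404), np.int64(165)]
[np.int64(287), np.int64(120)]
```

View pics/m2.png

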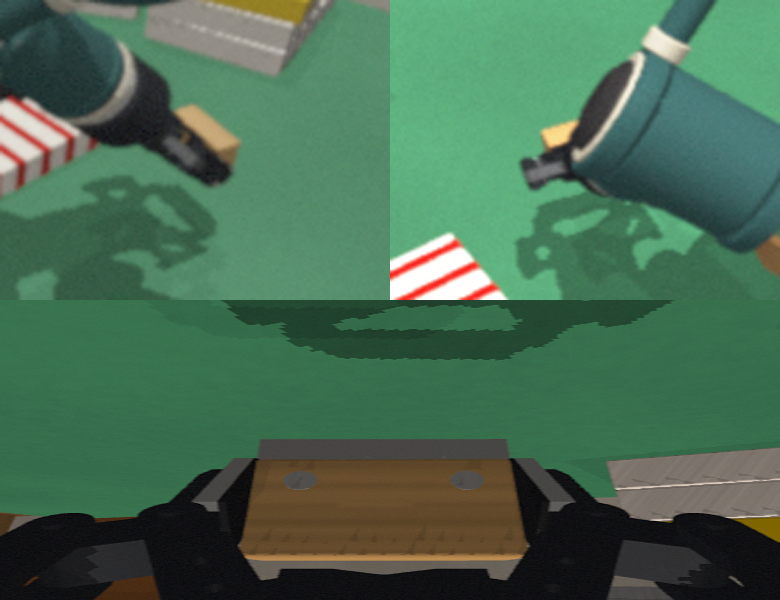

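The block is held with blade down: blade edge along the top of the wrist image at y≈440 in the crop, and the broad face with screws facing the camera. Now I lower it.

Request:
send_rows([
  {"travel": [0, 0, -0.15], "dr": [0, 0, 0], "claw": -1},
  {"travel": [0, 0, -0.25], "dr": [0, 0, 0], "claw": -1},
  {"travel": [0, 0, -0.31], "dr": [0, 0, 0], "claw": -1},
  {"travel": [0, 0, -0.33], "dr": [0, 0, 0], "claw": -1},
  {"travel": [0, 0, -0.33], "dr": [0, 0, 0], "claw": -1},
])

```text
t: 11.85
ee_pos: [0.4795, -0.2747, -0.0]
ee_rot: [[0.288, 0.912, -0.292], [0.646, -0.41, -0.644], [-0.707, -0.003, -0.707]]
contact_force: [0.0, -0.5, -1.4]
finger_gap: 0.0629
grasp_force: 66.5
```

```bash
python3 - <<'E'
from fit import *
s=observe();R=np.array(s["ee_rot"]);p=np.array(s["ee_pos"]);print(p,s["contact_force"])
W=cam("wrist");bb=recognise("wrist","scraper")[0]["bbox"];print(bb)
# scraper->tool: q local mm; tool axes in scraper frame
def Tt(par):
    a,x0,z0=par; tz=np.array([np.sin(a),0,-np.cos(a)]);ty=np.array([0,-1,0]);tx=np.cross(ty,tz);B=np.c_[tx,ty,tz]
    return lambda P:(P-[x0,0,z0])@B@R.T+p
hsv=cv2.cvtColor(W["frame"],cv2.COLOR_BGR2HSV)
F=lambda par:[proj(W,q).round(1).tolist() for q in Tt(par)(np.array([[25,32,21],[25,-32,21],[-25,32,24],[-25,-32,24],[13,32,21],[13,-32,21]])/1e3)]
print(F((np.pi/4,.0348,-.0142)))
# measured: blade line corners & wood corners from m2 view: blade top (258,440),(508,440); wood-bottom (240,557),(527,557)
f=lambda u,v:(100+u*440/780,100+(v-300)*1.0)
meas=[f(260,440),f(508,440),f(243,555),f(526,555),f(260,459),f(507,459)]; print(np.round(meas,1).tolist())
r=least_squares(lambda q:(np.array(F(q))-meas).ravel(),(np.pi/4,.0348,-.0142),x_scale=(.1,.01,.01),diff_step=1e-3);print(np.degrees(r.x[0]),r.x[1:],r.fun.reshape(-1,2).round(1).tolist())
T0=Tt(r.x);b=T0(np.array([[.025,0,.012],[-.025,0,.012]]));print("blade",b[0].round(4),"axis",((b[0]-b[1])/.05).round(3))
E
```

```text
[ 4.79545883e-01 -2.74708639e-01 -4.82298845e-05] [ 0.02074415 -0.51975442 -1.40879258]
[235.4, 239.8, 159.7, 123.2]
[[248.3, 240.2], [387.3, 240.0], [234.5, 359.7], [402.0, 359.5], [245.8, 265.5], [390.0, 265.3]]
[[246.7, 240.0], [386.6, 240.0], [237.1, 355.0], [396.7, 355.0], [246.7, 259.0], [386.0, 259.0]]
44.79015919133745 [ 0.03303008 -0.01391063] [[2.1, -2.8], [0.2, -3.0], [-1.8, 0.1], [4.5, -0.1], [-0.4, 3.2], [3.4, 3.0]]
blade [ 0.4902 -0.2511  0.0081] axis [-0.002  0.005 -1.   ]
```

Request:
send_rows([
  {"travel": [0, 0, -0.025], "dr": [0, 0, 0], "claw": -1},
  {"travel": [0, 0, -0.035], "dr": [0, 0, 0], "claw": -1},
  {"travel": [0, 0, -0.035], "dr": [0, 0, 0], "claw": -1},
])

```text
t: 12.25
ee_pos: [0.4796, -0.2742, -0.0073]
ee_rot: [[0.288, 0.912, -0.292], [0.646, -0.41, -0.644], [-0.707, -0.003, -0.707]]
contact_force: [0.8, -0.2, -1.7]
finger_gap: 0.063
grasp_force: 66.5
```

Request:
send_rows([
  {"travel": [0, 0, -0.006], "dr": [0, 0, 0], "claw": -1},
  {"travel": [0, 0, -0.006], "dr": [0, 0, 0], "claw": -1},
])

```text
t: 12.45
ee_pos: [0.4797, -0.2743, -0.0085]
ee_rot: [[0.288, 0.912, -0.292], [0.646, -0.41, -0.644], [-0.707, -0.003, -0.707]]
contact_force: [0.4, 0.3, -1.7]
finger_gap: 0.0627
grasp_force: 66.5
```

Request:
send_rows([
  {"travel": [0, 0, -0.005], "dr": [0, 0, 0], "claw": -1},
  {"travel": [0, 0, -0.005], "dr": [0, 0, 0], "claw": -1},
])

```text
t: 12.65
ee_pos: [0.4796, -0.2743, -0.0095]
ee_rot: [[0.288, 0.912, -0.292], [0.646, -0.41, -0.644], [-0.707, -0.003, -0.707]]
contact_force: [-0.6, -0.1, -2.2]
finger_gap: 0.0631
grasp_force: 66.5
```

Request:
send_rows([
  {"travel": [0, 0, -0.005], "dr": [0, 0, 0], "claw": -1},
  {"travel": [0, 0, -0.005], "dr": [0, 0, 0], "claw": -1},
])

```text
t: 12.85
ee_pos: [0.4798, -0.2744, -0.01]
ee_rot: [[0.288, 0.912, -0.292], [0.646, -0.41, -0.644], [-0.707, -0.003, -0.707]]
contact_force: [-0.8, 1.4, 1.9]
finger_gap: 0.0629
grasp_force: 66.6
```

Request:
send_rows([
  {"travel": [0, 0, -0.004], "dr": [0, 0, 0], "claw": -1},
  {"travel": [0, 0, -0.004], "dr": [0, 0, 0], "claw": -1},
])

```text
t: 13.05
ee_pos: [0.4798, -0.2744, -0.01]
ee_rot: [[0.288, 0.912, -0.292], [0.645, -0.41, -0.645], [-0.708, -0.003, -0.706]]
contact_force: [-1.4, 3.7, 6.7]
finger_gap: 0.0627
grasp_force: 67.3
```

Request:
send_rows([
  {"travel": [0, 0, 0.004], "dr": [0, 0, 0], "claw": -1},
  {"travel": [0, 0, 0.004], "dr": [0, 0, 0], "claw": 1},
  {"travel": [0, 0, 0.004], "dr": [0, 0, 0], "claw": 1},
  {"travel": [0, 0, 0.004], "dr": [0, 0, 0], "claw": 1},
  {"travel": [0, 0, 0.004], "dr": [0, 0, 0], "claw": 1},
])

```text
t: 13.55
ee_pos: [0.4796, -0.2744, -0.0106]
ee_rot: [[0.288, 0.912, -0.292], [0.646, -0.41, -0.644], [-0.707, -0.003, -0.707]]
contact_force: [0.3, -0.0, 0.2]
finger_gap: 0.0853
grasp_force: 0.0
```

```bash
python3 - <<'E'
from fit import *
s=observe();print(s["t"],s["ee_pos"],s["finger_gap"],s["grasp_force"],s["contact_force"])
W=cam("wrist");print(recognise("wrist","scraper")[0]["bbox"])
E
```

```text
13.55 [ 0.47964476 -0.27438548 -0.01055378] 0.085275895275315 0.0 [ 0.28158559 -0.00702337  0.24283149]
[234.2, 239.4, 164.3, 124.8]
```

Request:
send_rows([
  {"travel": [0.04, 0.09, 0.1], "dr": [0, 0, 0], "claw": 1},
  {"travel": [0.1, 0.22, 0.25], "dr": [0, 0, 0], "claw": 1},
  {"travel": [0.16, 0.36, 0.45], "dr": [0, 0, 0], "claw": 1},
  {"travel": [0.2, 0.45, 0.7], "dr": [0, 0, 0], "claw": 1},
  {"travel": [0.2, 0.45, 0.9], "dr": [0, 0, 0], "claw": 1},
])

```text
t: 14.15
ee_pos: [0.5209, -0.1824, 0.1712]
ee_rot: [[0.287, 0.913, -0.29], [0.647, -0.407, -0.644], [-0.706, -0.003, -0.708]]
contact_force: [0.8, 0.3, -0.0]
finger_gap: 0.0853
grasp_force: 0.0
```

```bash
python3 - <<'E'
from fit import *
d=np.array([np.cos(1.148),np.sin(1.148),0]);s=observe();print(s["t"],s["ee_pos"],s["qpos"].round(2))
for g in(1,-1): print(go([.49,-.25,.19],tool([0,0,-1],g*d)))
E
```

```text
14.15 [ 0.52094302 -0.18238141  0.17122687] [ 0.06  0.3   1.83 -0.68  1.47  0.71]
('travel', [-0.1547, -0.3381, 0.0939], 'dr', [0.2581, 0.0974, 0.4706], 'deg', 98.2)
('travel', [-0.1547, -0.3381, 0.0939], 'dr', [0.0975, -0.2584, -0.4732], 'deg', 98.6)
```

Request:
send_rows([
  {"travel": [0, 0, 0.1], "dr": [0.086, 0.0325, 0.1569], "claw": 1},
  {"travel": [0, 0, 0.1], "dr": [0.086, 0.0325, 0.1569], "claw": 1},
  {"travel": [0, 0, 0.1], "dr": [0.086, 0.0325, 0.1569], "claw": 1},
  {"travel": [0, 0, 0.1], "dr": [0.086, 0.0325, 0.1569], "claw": 1},
  {"travel": [0, 0, 0.1], "dr": [0.086, 0.0325, 0.1569], "claw": 1},
])

```text
t: 14.65
ee_pos: [0.5191, -0.1851, 0.1912]
ee_rot: [[-0.152, 0.985, -0.076], [0.848, 0.091, -0.521], [-0.507, -0.144, -0.85]]
contact_force: [-0.7, 1.1, -0.2]
finger_gap: 0.085
grasp_force: 0.0
```

Request:
send_rows([
  {"travel": [-0.07, -0.17, 0], "dr": [0.086, 0.0325, 0.1569], "claw": 1},
  {"travel": [-0.07, -0.17, 0], "dr": [0.086, 0.0325, 0.1569], "claw": 1},
  {"travel": [-0.07, -0.17, 0], "dr": [0.086, 0.0325, 0.1569], "claw": 1},
  {"travel": [-0.07, -0.17, 0], "dr": [0.086, 0.0325, 0.1569], "claw": 1},
  {"travel": [-0.07, -0.17, 0], "dr": [0.086, 0.0325, 0.1569], "claw": 1},
])

```text
t: 15.15
ee_pos: [0.5056, -0.22, 0.1902]
ee_rot: [[-0.598, 0.801, 0.03], [0.764, 0.58, -0.283], [-0.244, -0.146, -0.959]]
contact_force: [0.4, -0.5, -0.7]
finger_gap: 0.0853
grasp_force: 0.0
```

Request:
send_rows([
  {"travel": [-0.08, -0.17, 0], "dr": [0.086, 0.0325, 0.1569], "claw": 1},
  {"travel": [-0.08, -0.17, 0], "dr": [0.086, 0.0325, 0.1569], "claw": 1},
  {"travel": [-0.08, -0.17, 0], "dr": [0.086, 0.0325, 0.1569], "claw": 1},
  {"travel": [-0.08, -0.17, 0], "dr": [0.086, 0.0325, 0.1569], "claw": 1},
  {"travel": [-0.08, -0.17, 0], "dr": [0.086, 0.0325, 0.1569], "claw": 1},
])

```text
t: 15.65
ee_pos: [0.4897, -0.2534, 0.1886]
ee_rot: [[-0.909, 0.416, -0.003], [0.416, 0.909, -0.002], [0.002, -0.003, -1.0]]
contact_force: [0.2, 0.1, 0.8]
finger_gap: 0.0855
grasp_force: 0.0
```

```bash
python3 - <<'E'
from fit import *
s=observe();print(s["t"],s["ee_pos"],s["qpos"].round(2),np.round(s["ee_rot"],3).tolist())
cs={}
for n in("wrist","side","scene"):
    c=cam(n);r=recognise(n,"scraper");print(n,[(np.round(q["bbox"],1).tolist(),round(q["conf"],2)) for q in r]);
    if r: cs[n]=(c,nongreen(c,r[0]["bbox"],5))
# standing block: footprint in xy: along p-yaw: thickness along d (z_s) , length along y_s ; use local box with x'=thickness
parts=[box(-12,12,-32,32,12,50),box(-9,9,-32,32,0,12)]
def f(p):
    return sum(((cv2.GaussianBlur(hullmask(c,[T(p,q) for q in parts]).astype(np.float32),(0,0),1)-cv2.GaussianBlur(m.astype(np.float32),(0,0),1))**2).sum()*w for (c,m),w in L)
p0=np.array([.4902,-.2511,1.148])
for k in [["wrist"],["side","scene"],list(cs)]:
    L=[(cs[n],1) for n in k if n in cs]
    if not L: continue
    r=minimize(f,p0,method="Nelder-Mead",options=dict(initial_simplex=[p0+[.01,0,.1],p0+[-.01,.01,-.1],p0+[0,-.01,.05],p0+[0.005,.003,-.05]]));print(k,r.x.round(4),r.fun,f(p0))
W=cs["wrist"][0]["frame"] if "wrist" in cs else c["frame"]
cv2.imwrite("pics/w4.png",W)
E
```

```text
15.65 [ 0.48971805 -0.25338531  0.1886307 ] [-0.52  0.04  1.89 -0.    1.22 -1.66] [[-0.909, 0.416, -0.003], [0.416, 0.909, -0.002], [0.002, -0.003, -1.0]]
wrist [([310.2, 147.1, 22.4, 71.3], 0.78)]
side [([389.7, 171.5, 24.3, 31.2], 0.66), ([283.0, 255.9, 15.6, 8.3], 0.5)]
scene [([277.6, 123.1, 22.5, 28.0], 0.9), ([433.9, 261.1, 13.0, 11.9], 0.47)]
['wrist'] [ 0.4899 -0.2492  1.1318] 19.07741355895996 88.02138
['side', 'scene'] [ 0.4906 -0.251   1.1404] 3.1402602195739746 4.1886315
['wrist', 'side', 'scene'] [ 0.4908 -0.2498  1.1346] 25.251859664916992 92.21001
```

View pics/w4.png

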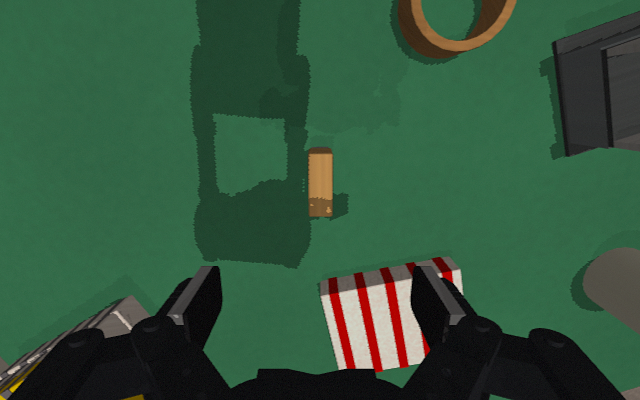

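The block stands upright at pixel (320,182), lit along its back, free of the fingers. Now I take it from above by the broad faces.

Request:
send_rows([
  {"travel": [0.005, 0.0145, -0.2], "dr": [0, 0, 0], "claw": 1},
  {"travel": [0.005, 0.0145, -0.45], "dr": [0, 0, 0], "claw": 1},
  {"travel": [0.005, 0.0145, -0.68], "dr": [0, 0, 0], "claw": 1},
  {"travel": [0.005, 0.0145, -0.8], "dr": [0, 0, 0], "claw": 1},
  {"travel": [0.005, 0.0145, -0.85], "dr": [0, 0, 0], "claw": 1},
])

```text
t: 16.45
ee_pos: [0.488, -0.2471, 0.0162]
ee_rot: [[-0.911, 0.412, -0.005], [0.412, 0.911, 0.0], [0.005, -0.002, -1.0]]
contact_force: [-0.1, -0.5, -0.4]
finger_gap: 0.0854
grasp_force: 0.0
```

Request:
send_rows([
  {"travel": [0, 0, -0.06], "dr": [0, 0, 0], "claw": 1},
  {"travel": [0, 0, -0.11], "dr": [0, 0, 0], "claw": 1},
  {"travel": [0, 0, -0.127], "dr": [0, 0, 0], "claw": 1},
  {"travel": [0, 0, -0.127], "dr": [0, 0, 0], "claw": 1},
])

```text
t: 16.85
ee_pos: [0.4911, -0.2496, -0.0054]
ee_rot: [[-0.911, 0.411, 0.001], [0.411, 0.911, -0.003], [-0.002, -0.002, -1.0]]
contact_force: [-0.7, 1.2, -0.2]
finger_gap: 0.0857
grasp_force: 0.0
```

Request:
send_rows([
  {"travel": [0, 0, 0], "dr": [0, 0, 0], "claw": -1},
  {"travel": [0, 0, 0], "dr": [0, 0, 0], "claw": -1},
  {"travel": [0, 0, 0], "dr": [0, 0, 0], "claw": -1},
  {"travel": [0, 0, 0], "dr": [0, 0, 0], "claw": -1},
  {"travel": [0, 0, 0], "dr": [0, 0, 0], "claw": -1},
], grip_force=60)

```text
t: 17.35
ee_pos: [0.4911, -0.2497, -0.0053]
ee_rot: [[-0.911, 0.411, 0.001], [0.411, 0.911, -0.003], [-0.002, -0.002, -1.0]]
contact_force: [0.9, -0.3, 2.7]
finger_gap: 0.0228
grasp_force: 59.3
```

Request:
send_rows([
  {"travel": [0, 0, 0], "dr": [0, 0, 0], "claw": -1},
  {"travel": [0, 0, 0], "dr": [0, 0, 0], "claw": -1},
], grip_force=100)

```text
t: 17.55
ee_pos: [0.4913, -0.2498, -0.0052]
ee_rot: [[-0.911, 0.411, 0.001], [0.411, 0.911, -0.003], [-0.002, -0.002, -1.0]]
contact_force: [-0.8, -0.5, 4.3]
finger_gap: 0.0224
grasp_force: 98.2
```

Request:
send_rows([
  {"travel": [0, 0, 0.15], "dr": [0, 0, 0], "claw": -1},
  {"travel": [0, 0, 0.4], "dr": [0, 0, 0.02], "claw": -1},
  {"travel": [0, 0, 0.65], "dr": [0, 0, 0.06], "claw": -1},
  {"travel": [0, 0, 0.9], "dr": [0, 0, 0.103], "claw": -1},
  {"travel": [0, 0, 1.0], "dr": [0, 0, 0.103], "claw": -1},
])

```text
t: 18.05
ee_pos: [0.493, -0.2507, 0.1997]
ee_rot: [[-0.995, 0.097, 0.008], [0.097, 0.995, -0.006], [-0.008, -0.005, -1.0]]
contact_force: [1.2, -1.0, -1.1]
finger_gap: 0.0226
grasp_force: 98.2
```

Request:
send_rows([
  {"travel": [0.1, 0.9, 0.15], "dr": [0, 0, 0], "claw": -1},
  {"travel": [0.1, 0.9, 0.15], "dr": [0, 0, 0], "claw": -1},
  {"travel": [0.1, 0.9, 0.15], "dr": [0, 0, 0], "claw": -1},
  {"travel": [0.1, 0.9, 0.15], "dr": [0, 0, 0], "claw": -1},
  {"travel": [0.1, 0.9, 0.15], "dr": [0, 0, 0], "claw": -1},
])

```text
t: 18.55
ee_pos: [0.5108, -0.0655, 0.2243]
ee_rot: [[-0.995, 0.096, 0.001], [0.096, 0.995, -0.001], [-0.001, -0.0, -1.0]]
contact_force: [-0.1, -0.4, -0.8]
finger_gap: 0.0226
grasp_force: 98.8
```

Request:
send_rows([
  {"travel": [0.09, 0.58, 0], "dr": [0, 0, 0], "claw": -1},
  {"travel": [0.09, 0.58, 0], "dr": [0, 0, 0], "claw": -1},
  {"travel": [0.09, 0.58, 0], "dr": [0, 0, 0], "claw": -1},
  {"travel": [0.09, 0.58, 0], "dr": [0, 0, 0], "claw": -1},
])

```text
t: 18.95
ee_pos: [0.5283, 0.0483, 0.223]
ee_rot: [[-0.995, 0.097, -0.001], [0.097, 0.995, -0.002], [0.001, -0.002, -1.0]]
contact_force: [0.3, -0.4, -1.7]
finger_gap: 0.0224
grasp_force: 99.1
```

```bash
python3 - <<'E'
from fit import *
s=observe();print(s["t"],s["ee_pos"],s["qpos"].round(2),np.round(s["ee_rot"],3).tolist(),s["finger_gap"])
c=cam("wrist");f=c["frame"].copy();cv2.imwrite("pics/w5raw.png",f)
np.savez("w5.npz",K=c["K"],R=c["R"],t=c["t"])
ch=[.5379,.1403,-.1]
for x in(-43,-37,37,43):
    P=T(ch,np.array([[x,-130,100],[x,120,100]])/1e3);a,b=[tuple(int(v) for v in proj(c,q)) for q in P];cv2.line(f,a,b,(0,0,255),1);print(x,a,b)
for q in("chip1","channel","scraper"):print(q,[(np.round(r["bbox"],1).tolist(),round(r["conf"],2)) for r in recognise("wrist",q)])
cv2.imwrite("pics/w5.png",f)
E
```

```text
18.95 [0.52830042 0.0482991  0.22302354] [ 0.05 -0.02  1.89 -0.    1.28 -1.43] [[-0.995, 0.097, -0.001], [0.097, 0.995, -0.002], [0.001, -0.002, -1.0]] 0.022392908907352356
-43 (273, 144) (555, 144)
-37 (273, 150) (554, 151)
37 (276, 228) (537, 228)
43 (277, 233) (535, 234)
chip1 [([405.1, 170.8, 24.2, 22.6], 0.84), ([367.7, 172.3, 26.3, 22.2], 0.74), ([447.1, 171.9, 26.6, 19.9], 0.71), ([485.6, 165.8, 24.4, 21.5], 0.57)]
channel [([276.6, 104.1, 354.9, 140.8], 0.81)]
scraper [([285.9, 192.7, 63.3, 171.4], 0.58)]
```

View pics/w5.png

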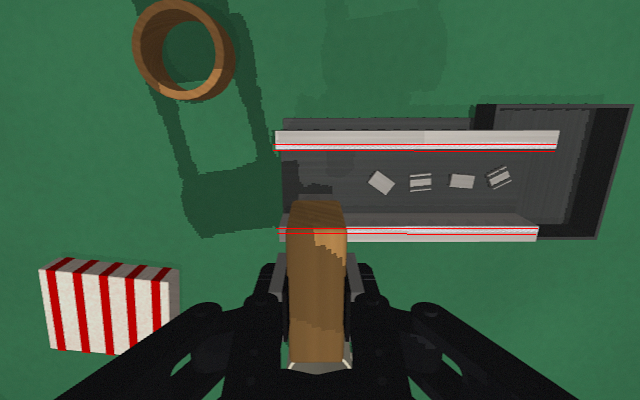

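The wrist picture shows four chips at (381,182), (420,182), (461,181) and (498,177). The channel walls span y≈131–150 and 214–241, and the mouth end is at x≈540–557. The red predicted lines nearly match; I'll check the wall edges more finely.

```bash
python3 - <<'E'
import numpy as np,cv2
f=cv2.imread("pics/w5raw.png");g=f.mean(2)
for x0 in(300,420,520):
    p=g[:,x0-4:x0+5].mean(1).round().astype(int);print(x0,"115:",p[115:160].tolist(),"205:",p[205:250].tolist())
W=cv2.resize(f[110:250,260:570],(775,350),interpolation=2);cv2.imwrite("pics/w5z.png",W)
E
```

```text
300 115: [73, 74, 74, 59, 71, 71, 69, 68, 71, 70, 69, 68, 67, 65, 47, 72, 185, 177, 173, 172, 174, 177, 181, 181, 179, 178, 176, 174, 179, 197, 189, 213, 219, 224, 99, 67, 70, 71, 70, 70, 70, 70, 71, 73, 72] 205: [56, 55, 53, 55, 56, 57, 54, 55, 57, 57, 56, 55, 56, 56, 58, 59, 59, 58, 57, 57, 58, 59, 59, 65, 71, 74, 75, 76, 77, 79, 78, 78, 78, 77, 78, 78, 78, 77, 77, 77, 77, 78, 77, 77, 77]
420 115: [74, 74, 56, 65, 65, 67, 69, 71, 71, 69, 66, 66, 67, 65, 57, 93, 183, 177, 177, 177, 175, 177, 180, 176, 175, 177, 176, 179, 189, 192, 209, 192, 210, 204, 87, 61, 64, 67, 70, 68, 68, 67, 67, 66, 66] 205: [63, 60, 60, 61, 61, 60, 58, 58, 75, 78, 79, 79, 81, 78, 78, 78, 78, 79, 78, 76, 83, 156, 201, 178, 207, 211, 221, 195, 173, 176, 177, 177, 177, 178, 181, 185, 181, 71, 78, 80, 80, 80, 80, 80, 79]
520 115: [64, 64, 64, 64, 64, 64, 64, 64, 64, 64, 64, 64, 63, 62, 64, 111, 183, 178, 181, 181, 180, 176, 173, 175, 176, 177, 180, 206, 188, 181, 217, 215, 209, 189, 53, 61, 62, 62, 62, 64, 66, 65, 65, 64, 64] 205: [63, 63, 63, 63, 63, 63, 63, 63, 64, 66, 68, 70, 75, 77, 76, 77, 77, 77, 78, 76, 80, 144, 203, 207, 210, 212, 199, 176, 170, 172, 174, 175, 173, 173, 175, 177, 146, 72, 77, 78, 78, 78, 78, 78, 78]
```

View pics/w5z.png

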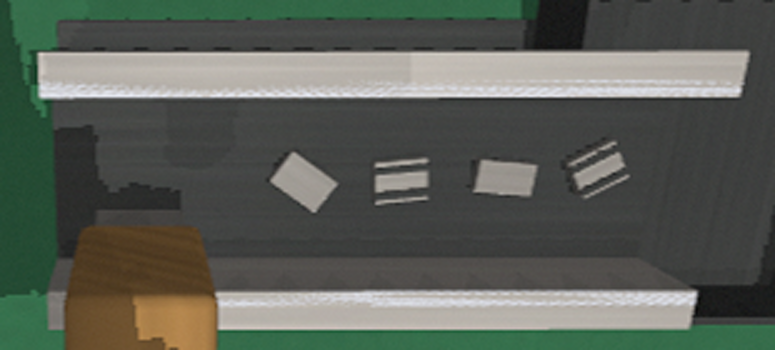

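Request:
send_rows([
  {"travel": [-0.0095, 0.004, -0.2], "dr": [0, 0, 0], "claw": -1},
  {"travel": [-0.0095, 0.004, -0.4], "dr": [0, 0, 0], "claw": -1},
  {"travel": [-0.0095, 0.004, -0.52], "dr": [0, 0, 0], "claw": -1},
  {"travel": [-0.0095, 0.004, -0.52], "dr": [0, 0, 0], "claw": -1},
])

```text
t: 19.55
ee_pos: [0.5226, 0.0457, 0.1155]
ee_rot: [[-0.995, 0.102, -0.009], [0.102, 0.995, -0.003], [0.008, -0.004, -1.0]]
contact_force: [-0.7, -0.5, -1.8]
finger_gap: 0.0224
grasp_force: 98.9
```

Request:
send_rows([
  {"travel": [0, 0, -0.08], "dr": [0, 0, 0], "claw": -1},
  {"travel": [0, 0, -0.15], "dr": [0, 0, 0], "claw": -1},
  {"travel": [0, 0, -0.15], "dr": [0, 0, 0], "claw": -1},
])

```text
t: 19.85
ee_pos: [0.5257, 0.0467, 0.0892]
ee_rot: [[-0.995, 0.101, -0.002], [0.101, 0.995, -0.003], [0.001, -0.003, -1.0]]
contact_force: [-1.0, -0.2, -2.7]
finger_gap: 0.0222
grasp_force: 98.9
```

Request:
send_rows([
  {"travel": [0, 0, -0.08], "dr": [0, 0, 0], "claw": -1},
  {"travel": [0, 0, -0.14], "dr": [0, 0, 0], "claw": -1},
  {"travel": [0, 0, -0.15], "dr": [0, 0, 0], "claw": -1},
  {"travel": [0, 0, -0.15], "dr": [0, 0, 0], "claw": -1},
])

```text
t: 20.25
ee_pos: [0.5265, 0.0473, 0.06]
ee_rot: [[-0.995, 0.1, -0.0], [0.1, 0.995, -0.002], [-0.0, -0.002, -1.0]]
contact_force: [0.1, -0.1, -1.3]
finger_gap: 0.0225
grasp_force: 98.9
```

```bash
python3 - <<'E'
from fit import *
c=cam("wrist");cv2.imwrite("pics/w6.png",c["frame"][100:400,150:610])
ch=[.5362,.1418,-.1]
for x in(-37,37):
    P=T(ch,np.array([[x,-130,100],[x,120,100]])/1e3);print(x,[proj(c,q).round(1).tolist() for q in P])
for r in recognise("wrist","chip1"):print(np.round(r["bbox"]),r["conf"])
E
```

```text
-37 [[231.0, 205.9], [831.7, 205.1]]
37 [[243.3, 350.8], [758.9, 350.8]]
[485. 235.  50.  34.] 0.85
[411. 231.  51.  46.] 0.76
[557. 232.  57.  32.] 0.64
[629. 232.  11.  28.] 0.63
```

View pics/w6.png

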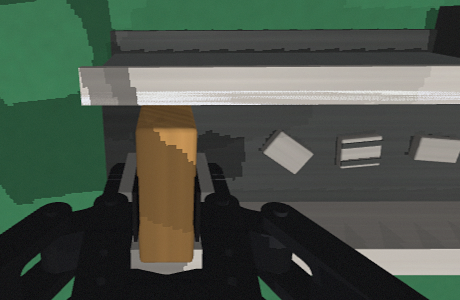

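The picture shows the block standing between the walls, with the chips ahead of it to the right. Now I press it down in small steps.

Request:
send_rows([
  {"travel": [0, 0, -0.015], "dr": [0, 0, 0], "claw": -1},
  {"travel": [0, 0, -0.02], "dr": [0, 0, 0], "claw": -1},
])

```text
t: 20.55
ee_pos: [0.5271, 0.0474, 0.0564]
ee_rot: [[-0.995, 0.1, 0.001], [0.1, 0.995, -0.002], [-0.002, -0.002, -1.0]]
contact_force: [-0.1, 0.0, -1.8]
finger_gap: 0.0223
grasp_force: 98.9
```

Request:
send_rows([
  {"travel": [0, 0, -0.006], "dr": [0, 0, 0], "claw": -1},
  {"travel": [0, 0, -0.006], "dr": [0, 0, 0], "claw": -1},
])

```text
t: 20.75
ee_pos: [0.5268, 0.0474, 0.0549]
ee_rot: [[-0.995, 0.1, 0.001], [0.1, 0.995, -0.002], [-0.001, -0.002, -1.0]]
contact_force: [-0.4, -0.7, -1.5]
finger_gap: 0.0223
grasp_force: 98.9
```

Request:
send_rows([
  {"travel": [0, 0, -0.005], "dr": [0, 0, 0], "claw": -1},
  {"travel": [0, 0, -0.005], "dr": [0, 0, 0], "claw": -1},
])

```text
t: 20.95
ee_pos: [0.5269, 0.0474, 0.0548]
ee_rot: [[-0.995, 0.1, 0.001], [0.1, 0.995, -0.002], [-0.001, -0.002, -1.0]]
contact_force: [-3.1, -0.6, 4.5]
finger_gap: 0.0223
grasp_force: 99.9
```

Request:
send_rows([
  {"travel": [0, 0, -0.004], "dr": [0, 0, 0], "claw": -1},
  {"travel": [0, 0, -0.004], "dr": [0, 0, 0], "claw": -1},
  {"travel": [0, 0, -0.004], "dr": [0, 0, 0], "claw": -1},
])

```text
t: 21.25
ee_pos: [0.5269, 0.0474, 0.0548]
ee_rot: [[-0.995, 0.1, 0.001], [0.1, 0.995, -0.002], [-0.001, -0.002, -1.0]]
contact_force: [-5.0, -0.5, 9.5]
finger_gap: 0.0224
grasp_force: 100.7
```

Request:
send_rows([
  {"travel": [0.0025, 0.025, 0], "dr": [0, 0, 0], "claw": -1},
  {"travel": [0.0075, 0.075, 0], "dr": [0, 0, 0], "claw": -1},
  {"travel": [0.0125, 0.125, 0], "dr": [0, 0, 0], "claw": -1},
  {"travel": [0.0175, 0.175, 0], "dr": [0, 0, 0], "claw": -1},
  {"travel": [0.02, 0.2, 0], "dr": [0, 0, 0], "claw": -1},
])

```text
t: 21.75
ee_pos: [0.5326, 0.0872, 0.0549]
ee_rot: [[-0.995, 0.099, 0.004], [0.099, 0.995, -0.004], [-0.005, -0.003, -1.0]]
contact_force: [-0.7, -4.4, 5.5]
finger_gap: 0.0222
grasp_force: 100.0
```

Request:
send_rows([
  {"travel": [0.004, 0.04, -0.001], "dr": [0, 0, 0], "claw": -1},
  {"travel": [0.009, 0.09, -0.002], "dr": [0, 0, 0], "claw": -1},
  {"travel": [0.014, 0.14, -0.002], "dr": [0, 0, 0], "claw": -1},
  {"travel": [0.019, 0.19, -0.002], "dr": [0, 0, 0], "claw": -1},
  {"travel": [0.024, 0.24, -0.002], "dr": [0, 0, 0], "claw": -1},
])

```text
t: 22.25
ee_pos: [0.5377, 0.1348, 0.0548]
ee_rot: [[-0.995, 0.099, 0.005], [0.099, 0.995, -0.004], [-0.005, -0.003, -1.0]]
contact_force: [-0.2, -4.4, 7.7]
finger_gap: 0.0223
grasp_force: 100.1
```

```bash
cat > loc.py <<'E'
from fit import *
ch=np.array([.5362,.1418,-.1])
def loc(p): 
    d=np.array(p)[:2]-ch[:2];k,q=np.cos(ch[2]),np.sin(ch[2]);return (np.array([k*d[0]+q*d[1],-q*d[0]+k*d[1]])*1e3).round(1)
def rep(cams=("wrist","side","scene"),z=.066):
    s=observe();print("t",s["t"],"blade",loc(s["ee_pos"]),s["ee_pos"].round(4),s["contact_force"].round(1))
    for n in cams:
        c=cam(n)
        for r in recognise(n,"chip1"):
            l,t,w,h=r["bbox"];P=[l+w/2,t+h/2];print(n,round(r["conf"],2),np.round(r["bbox"]),"bed",loc(onz(c,P,z)),"tray",loc(onz(c,P,.01)))
E
python3 -c "
from loc import *
rep()"
```

```text
t 22.25 blade [ 2.2 -6.8] [0.5377 0.1348 0.0548] [-0.2 -4.4  7.7]
wrist 0.82 [346. 239.  32.  39.] bed [ 4. 18.] tray [32.5 26.4]
wrist 0.8 [478. 222.  50.  42.] bed [-4.9 92. ] tray [ 20.4 126.5]
wrist 0.78 [361. 225.  54.  51.] bed [-0.3 31.8] tray [26.6 45.1]
wrist 0.68 [411. 234.  53.  28.] bed [-1.8 58.1] tray [24.7 80.6]
side 0.6 [235. 300.  16.  13.] bed [-7.7 95. ] tray [21.3 83.1]
side 0.58 [260. 276.  17.  11.] bed [-2.3 32.3] tray [27.2 14.4]
side 0.52 [266. 267.  14.   8.] bed [ 9.2 11.9] tray [39.8 -7.9]
scene 0.67 [434. 260.  13.  16.] bed [-2.4 95.6] tray [-30.1  92.4]
scene 0.6 [413. 245.   7.  10.] bed [ 4.6 37.1] tray [-22.5  29.3]
scene 0.48 [421. 250.  12.  14.] bed [-0.5 61.3] tray [-28.   55.4]
scene 0.47 [404. 244.   6.   7.] bed [14.1 19.3] tray [-12.3  10.1]
```

Request:
send_rows([
  {"travel": [0.002, 0.05, -0.001], "dr": [0, 0, 0], "claw": -1},
  {"travel": [0.006, 0.1, -0.001], "dr": [0, 0, 0], "claw": -1},
  {"travel": [0.011, 0.15, -0.001], "dr": [0, 0, 0], "claw": -1},
  {"travel": [0.016, 0.2, -0.001], "dr": [0, 0, 0], "claw": -1},
  {"travel": [0.02, 0.24, -0.001], "dr": [0, 0, 0], "claw": -1},
])

```text
t: 23.05
ee_pos: [0.5417, 0.1829, 0.0548]
ee_rot: [[-0.995, 0.099, 0.005], [0.099, 0.995, -0.004], [-0.005, -0.003, -1.0]]
contact_force: [-0.2, -5.8, 8.3]
finger_gap: 0.0224
grasp_force: 100.3
```

Request:
send_rows([
  {"travel": [0.005, 0.05, 0], "dr": [0, 0, 0], "claw": -1},
  {"travel": [0.01, 0.1, 0], "dr": [0, 0, 0], "claw": -1},
  {"travel": [0.015, 0.15, 0], "dr": [0, 0, 0], "claw": -1},
  {"travel": [0.02, 0.2, 0], "dr": [0, 0, 0], "claw": -1},
  {"travel": [0.021, 0.21, 0], "dr": [0, 0, 0], "claw": -1},
])

```text
t: 23.55
ee_pos: [0.5459, 0.2255, 0.0548]
ee_rot: [[-0.995, 0.099, 0.005], [0.099, 0.995, -0.003], [-0.005, -0.003, -1.0]]
contact_force: [0.6, -4.9, 8.5]
finger_gap: 0.0227
grasp_force: 100.1
```

```bash
python3 -c "
from loc import *
rep()"
```

```text
t 23.55 blade [ 1.3 84.3] [0.5459 0.2255 0.0548] [ 0.6 -4.9  8.5]
wrist 0.95 [361. 254.  43.  34.] bed [ 10.8 120.9] tray [ 42.  133.5]
wrist 0.8 [390. 181.  38.  41.] bed [-28.6 131.8] tray [-11.3 148.3]
wrist 0.4 [349. 253.  14.  13.] bed [  3.7 106.2] tray [ 32.4 113.6]
side 0.51 [221. 333.   8.  20.] bed [-38.5 155.8] tray [-12.4 149.6]
side 0.49 [228. 338.  14.  10.] bed [-50.7 145.4] tray [-25.7 138.2]
side 0.43 [224. 298.  18.  11.] bed [ 10.2 103.4] tray [40.9 92.2]
scene 0.62 [450. 280.  10.  12.] bed [  6.2 138.4] tray [-20.8 138.5]
scene 0.59 [452. 287.  11.  10.] bed [ 10.9 147.4] tray [-15.8 148.2]
scene 0.42 [436. 273.   6.   5.] bed [ 12.7 103.5] tray [-13.8 100.8]
scene 0.16 [426. 247.  22.  28.] bed [-9.6 81. ] tray [-37.9  76.6]
```

Request:
send_rows([
  {"travel": [0.003, 0.03, 0], "dr": [0, 0, 0], "claw": -1},
  {"travel": [0.006, 0.065, 0], "dr": [0, 0, 0], "claw": -1},
  {"travel": [0.01, 0.1, 0], "dr": [0, 0, 0], "claw": -1},
  {"travel": [0.013, 0.135, 0], "dr": [0, 0, 0], "claw": -1},
  {"travel": [0.016, 0.165, 0], "dr": [0, 0, 0], "claw": -1},
])

```text
t: 24.35
ee_pos: [0.5489, 0.2579, 0.0548]
ee_rot: [[-0.995, 0.1, 0.004], [0.1, 0.995, -0.003], [-0.004, -0.003, -1.0]]
contact_force: [-0.9, -5.8, 8.7]
finger_gap: 0.0219
grasp_force: 100.2
```

Request:
send_rows([
  {"travel": [0, 0, 0], "dr": [0, 0, 0], "claw": -1},
  {"travel": [0, 0, 0], "dr": [0, 0, 0], "claw": -1},
])

```text
t: 24.55
ee_pos: [0.549, 0.2588, 0.0548]
ee_rot: [[-0.995, 0.1, 0.005], [0.1, 0.995, -0.002], [-0.005, -0.001, -1.0]]
contact_force: [-0.1, -0.0, 7.2]
finger_gap: 0.0225
grasp_force: 100.1
```

```bash
python3 -c "
from loc import *
rep()"
```

```text
t 24.55 blade [  1.1 117.7] [0.549  0.2588 0.0548] [-0.1 -0.   7.2]
wrist 0.87 [346. 184.  35.  36.] bed [-28.7 142.1] tray [-11.4 150.5]
wrist 0.82 [345. 220.  25.  27.] bed [-11.3 139.8] tray [ 12.1 147.4]
wrist 0.76 [327. 172.  33.  35.] bed [-35.  131.9] tray [-19.9 136.7]
side 0.68 [224. 336.  20.  11.] bed [-46.2 144.8] tray [-20.8 137.5]
side 0.47 [217. 320.  19.   7.] bed [-14.  135.5] tray [ 14.4 127.3]
side 0.42 [222. 334.   8.  18.] bed [-39.1 155.4] tray [-13.  149.2]
scene 0.62 [434. 291.  10.  10.] bed [ 44.7 128.7] tray [ 20.7 128. ]
scene 0.6 [451. 283.   9.   9.] bed [  8.  140.3] tray [-18.8 140.5]
scene 0.4 [439. 294.  13.  11.] bed [ 40.6 141.1] tray [ 16.3 141.4]
```

Request:
send_rows([
  {"travel": [-0.004, -0.04, 0.002], "dr": [0, 0, 0], "claw": -1},
  {"travel": [-0.01, -0.1, 0.003], "dr": [0, 0, 0], "claw": -1},
  {"travel": [-0.017, -0.17, 0.003], "dr": [0, 0, 0], "claw": -1},
  {"travel": [-0.024, -0.24, 0.003], "dr": [0, 0, 0], "claw": -1},
  {"travel": [-0.03, -0.3, 0.003], "dr": [0, 0, 0], "claw": -1},
])

```text
t: 25.35
ee_pos: [0.5424, 0.1986, 0.0548]
ee_rot: [[-0.995, 0.101, 0.004], [0.101, 0.995, 0.0], [-0.004, 0.001, -1.0]]
contact_force: [-0.4, 4.2, 6.0]
finger_gap: 0.0221
grasp_force: 100.1
```

Request:
send_rows([
  {"travel": [0, 0, 0.003], "dr": [0, 0, 0], "claw": -1},
  {"travel": [0, 0, 0.005], "dr": [0, 0, 0], "claw": -1},
  {"travel": [0, 0, 0.005], "dr": [0, 0, 0], "claw": -1},
])

```text
t: 25.65
ee_pos: [0.5419, 0.1974, 0.0548]
ee_rot: [[-0.995, 0.1, 0.002], [0.1, 0.995, -0.004], [-0.003, -0.003, -1.0]]
contact_force: [1.4, -2.9, 6.7]
finger_gap: 0.0225
grasp_force: 99.9
```

```bash
python3 -c "
from loc import *
rep()"
```

```text
t 25.65 blade [ 0.1 55.9] [0.5419 0.1974 0.0548] [ 1.4 -2.9  6.7]
wrist 0.83 [434. 220.  23.  30.] bed [-11.7 124.1] tray [ 11.8 147.8]
wrist 0.49 [434. 205.  27.  20.] bed [-22.5 124. ] tray [ -2.9 147.6]
side 0.55 [211. 328.  18.  12.] bed [-19.8 153. ] tray [  8.1 146.5]
side 0.45 [224. 333.   6.  19.] bed [-40.7 154. ] tray [-14.8 147.6]
scene 0.58 [448. 287.  16.  13.] bed [ 15.8 147.8] tray [-10.5 148.6]
scene 0.48 [444. 297.   8.   7.] bed [ 39.1 145.6] tray [ 14.7 146.2]
scene 0.41 [450. 279.  12.  13.] bed [  3.3 138.3] tray [-24.  138.4]
```

Request:
send_rows([
  {"travel": [0, 0, 0.003], "dr": [0, 0, 0], "claw": -1},
  {"travel": [0, 0, 0.003], "dr": [0, 0, 0], "claw": -1},
], grip_force=40)

```text
t: 26.15
ee_pos: [0.5413, 0.198, 0.0548]
ee_rot: [[-0.995, 0.1, 0.001], [0.1, 0.995, -0.003], [-0.002, -0.003, -1.0]]
contact_force: [1.2, -3.2, 5.1]
finger_gap: 0.0222
grasp_force: 99.6
```

Request:
send_rows([
  {"travel": [0, 0, 0], "dr": [0, 0, 0], "claw": 1},
  {"travel": [0, 0, 0], "dr": [0, 0, 0], "claw": 1},
  {"travel": [0, 0, 0], "dr": [0, 0, 0], "claw": 1},
  {"travel": [0, 0, 0], "dr": [0, 0, 0], "claw": 1},
  {"travel": [0, 0, 0], "dr": [0, 0, 0], "claw": 1},
])

```text
t: 26.65
ee_pos: [0.5406, 0.1985, 0.0545]
ee_rot: [[-0.995, 0.1, 0.0], [0.1, 0.995, -0.002], [-0.0, -0.002, -1.0]]
contact_force: [-0.6, -0.5, 0.7]
finger_gap: 0.0852
grasp_force: 0.0
```

Request:
send_rows([
  {"travel": [0, 0, 0.08], "dr": [0, 0, 0], "claw": 1},
  {"travel": [0, 0, 0.25], "dr": [0, 0, 0], "claw": 1},
  {"travel": [0, 0, 0.45], "dr": [0, 0, 0], "claw": 1},
  {"travel": [0, 0, 0.65], "dr": [0, 0, 0], "claw": 1},
  {"travel": [0, 0, 0.8], "dr": [0, 0, 0], "claw": 1},
])

```text
t: 27.15
ee_pos: [0.5421, 0.1987, 0.2194]
ee_rot: [[-0.995, 0.1, 0.005], [0.1, 0.995, -0.001], [-0.005, -0.0, -1.0]]
contact_force: [0.2, -0.1, 0.7]
finger_gap: 0.0852
grasp_force: 0.0
```

Request:
send_rows([
  {"travel": [-0.1, 0.3, 0.2], "dr": [0, 0, 0], "claw": 1},
  {"travel": [-0.1, 0.3, 0.2], "dr": [0, 0, 0], "claw": 1},
  {"travel": [-0.1, 0.3, 0.2], "dr": [0, 0, 0], "claw": 1},
  {"travel": [-0.1, 0.3, 0.2], "dr": [0, 0, 0], "claw": 1},
])

```text
t: 27.55
ee_pos: [0.5211, 0.2585, 0.2559]
ee_rot: [[-0.995, 0.099, 0.002], [0.099, 0.995, -0.002], [-0.003, -0.002, -1.0]]
contact_force: [-0.2, 0.4, -0.5]
finger_gap: 0.0857
grasp_force: 0.0
```

```bash
python3 -c "
from loc import *
rep()
cs={}
for n in('wrist','side','scene'):
    c=cam(n);print(n,[(np.round(r['bbox']).tolist(),round(r['conf'],2)) for r in recognise(n,'scraper')])
    k=[proj(c,q) for q in T([.5419,.1974,-.1+np.pi/2],np.vstack([box(-12,12,-32,32,72,110),box(-9,9,-32,32,60,72)]))];k=np.array(k);print('pred',k.min(0).round(),np.ptp(k,axis=0).round())
"
```

```text
t 27.55 blade [-26.7 114.6] [0.5211 0.2585 0.2559] [-0.2  0.4 -0.5]
wrist 0.75 [325. 164.  18.  13.] bed [-31.9 134.7] tray [-20.5 137.8]
wrist 0.5 [325. 188.  20.  13.] bed [ -4.3 136.9] tray [ 11.4 140.2]
wrist 0.46 [323. 187.   6.  19.] bed [ -1.4 126.2] tray [ 14.7 127.9]
wrist 0.46 [331. 168.  22.  21.] bed [-22.1 143.7] tray [ -9.1 148.1]
side 0.64 [212. 327.  16.  11.] bed [-17.9 151.6] tray [ 10.1 145. ]
side 0.64 [229. 335.  13.  13.] bed [-48.8 143.3] tray [-23.7 135.9]
side 0.56 [220. 315.  17.  15.] bed [-13.8 131.8] tray [ 14.6 123.3]
side 0.55 [221. 332.  11.  20.] bed [-38.7 154. ] tray [-12.6 147.6]
scene 0.52 [450. 287.  14.  10.] bed [ 13.2 146.8] tray [-13.3 147.6]
scene 0.47 [445. 293.   7.  14.] bed [ 37.7 146.2] tray [ 13.2 146.9]
scene 0.37 [450. 279.  12.  17.] bed [  6.7 140.7] tray [-20.3 141. ]
wrist [([244.0, 174.0, 33.0, 65.0], 0.71)]
pred [245. 170.] [31. 70.]
side [([241.0, 266.0, 33.0, 37.0], 0.82)]
pred [238. 262.] [36. 44.]
scene [([417.0, 232.0, 28.0, 31.0], 0.98), ([335.0, 173.0, 173.0, 179.0], 0.24)]
pred [410. 232.] [35. 37.]
```

```bash
python3 -c "
from bench import *
print(job_done())"
```

```text
the job is handed in; nothing more can be done
None
```

I handed the job in at about 28 s of the 67 s allowed: the cameras show all four chips in the catch tray and the scraper standing released on its blade on the bed. `job_done()` gave no verdict back, so I can't confirm the score.

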